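# Tilt the meter out of its foam and lay it screen up on the rest

### The job

The orange hand meter lies screen down in its tight foam pocket. Lift its end in the finger hollow first, tilting it well up while its other end stays down in the pocket, and take it out, then turn it over and lay it down screen up on the cork-topped wooden rest, centred and lengthwise along it (either way round), without dropping it or letting it topple. Leave the spray can, mug, tape roll and screwdriver alone.

Things in the scene. Friction and masses are not known exactly. Their poses are not given: they have to be found in the camera images.
- meter_center (a point): centre of the orange hand meter, a box 76 (x) x 44 (y) x 28 mm (z), about 0.16 kg. Its x axis runs lengthwise towards the end that lies in the finger hollow (the lift end, with dark rubber side bands), its z axis points out of its plain back (up at the start; down once the screen is up). It is stable standing on either end (44 x 28 mm) on the table.
- meter_heel (a point): point on the meter at the other end (the heel): middle of the 44 mm edge between the screen face and the heel end; in the meter's axes 38 mm towards -x and 14 mm towards -z from its centre
- case: fixed shallow black case with blue-grey foam, 180 (x) x 150 (y) mm; origin at the centre of its underside on the table, z up. The foam's top is 42 mm up. In it lie the meter's pocket (x from -47.5 mm) and, towards +x, the finger hollow. Two small steel spare cells sunk in the foam beyond the heel are part of it.
- pocket_floor (a point): point of the pocket's floor under the meter's centre at the start, 18 mm above the table; axes as the case, +x towards the hollow. Pocket 24 mm deep: the meter's back stands 4 mm proud. Foam closes in round the meter's heel half (x -39.5 to -4 mm here) with 1.5 mm clearance at sides and heel; a low foam end stop, 24 mm wide, 8 mm high, stands 1.5 mm past the lift end.
- hollow (a point): middle of the floor of the finger hollow, 8 mm above the table. The hollow is 82 (x) x 102 (y) mm, open to above, beside and beyond the meter's lift half; a foam rib 38 mm wide and 10 mm high runs in from the pocket under the meter to 50 mm past pocket_floor.
- heel_wall (a point): top edge of the pocket's heel wall, at its middle, 24 mm above the pocket floor. The foam is stiff: as the meter tilts, its heel face leans on this edge, so it must be drawn towards the case's +x by about 24 mm x tan(tilt) as it tilts.
- rest_top (a point): centre of the top face of the fixed wooden rest: block 90 (x, lengthwise) x 34 (y) mm, top 26 mm above the table, cork covered. Narrower than the meter, which overhangs it by 5 mm on each long side. z up. The table between the case and the rest is clear, up to the spray can and mug (more than 0.65 m ahead of the base).
- spray_can: silver and green spray can, 58 mm diameter, 190 mm high, standing; origin at the centre of its underside
- mug: blue mug, 76 mm diameter, 85 mm high, handle at its +y; origin at the centre of its underside
- tape_roll: green tape roll lying flat, 90 mm diameter, 25 mm high; origin at the centre of its underside
- screwdriver: yellow-handled screwdriver lying flat along its x axis
Things that resemble listed ones, but are neither listed nor needed, are in the scene too. Of the things shaped like the case, the black one is meant.

How it is judged:
By the outcome, as a careful person would: the job done as asked, in the order asked, and still so for the second after the job is handed in, with the robot touching nothing.
It also fails if it takes over 51 s, if anything falls off the work surface, if the arm or the gripper's body presses on something with over 40 N, if the wrist force passes 120 N, or if a joint passes its speed limit or range.

### The arm

A 6-joint arm with a two-finger parallel gripper is mounted at the origin on the work surface. World frame = base frame: x ahead of the robot, y to its left, z up, the work surface at z = 0. Lengths are in m, angles in rad, forces in N, time in s.
With the tool pointing down it reaches from about 0.325 to 0.775 m from the base axis. Payload 5.5 kg.
Tool frame: the origin (TCP) lies at the very end of the fingers, on their centre line; the grasp point (between the pads) lies 19 mm behind it; z points along the fingers, y is the direction in which the jaws open and shut (so a half turn about z gives the same grasp; the last joint's range is limited). The gripper opens to 88 mm and grips with 3 to 60 N. Pads are 20 mm wide; open, the fingers measure 115 mm over their backs; the gripper's body (75 mm by 178 mm) begins 61 mm behind the grasp point.
Start: joints at [1.066, 0.091, 1.231, -0, 1.82, -0.057], TCP at [0.26, 0.541, 0.223] pointing down, gripper open.
Joint ranges: [-2.87, 2.87], [-0.86, 2.18], [0.17, 2.46], [-1.51, 4.65], [0.06, 2.69], [-2.65, 2.65]. Speed limits (rad/s): [2.57, 2.57, 3.01, 3.14, 3.14, 3.14].

### API

Orientations are given as a 3x3 rotation matrix whose columns are the frame's x, y, z axes.
In Python, from plant import sensors, vision, bot gives the robot as it stands. The module is installed in compiled form; this text tells all that it offers.
- The arm moves only by the tool drive_tool, never from a script. Its argument "series" is text: rows parted by semicolons, each of 6 numbers parted by spaces: the shift along the tool's x, y, z in m, then the turn, a rotation vector about the tool's x, y, z in rad. In form: dx dy dz rx ry rz; .... A call has 1 to 10 rows; each row is the pose to reach, as a shift and turn from the pose commanded when the call began, along the tool's axes at that moment; what a row does not reach only later rows make up. A row lasts 1/8 s, in which the tool goes at most 62.5 mm and 10.7 degrees, less where a joint would pass 70% of its speed; a pose out of reach is approached as far as the arm can. A call with a gripper value outside its range is refused whole. "hand" is the closure, from -1 (fully open) to 1 (shut), so that 0 is half open, set as the call begins (left out, the last holds). The fingers move at their own pace and stop on an object; "newtons" is the grip in N (left out, the last holds). Time passes only in rows, so rows that repeat a pose let the fingers close. It gives the time, the measured TCP pose, the force and the opening at its end, in the units of the state.
- sensors.observe(): the state, without advancing time (a new reading comes with each control period).
- vision.get_image(name): name is "scene" or "top"; returns the picture (400x640x3 uint8, blue, green, red); there is no depth.
- vision.get_calibration(name): a dict with "fx", "fy", "cx", "cy" (pixels), "k1" (the pictures are not rectified: a ray, as slopes to the right and down, at radius r is drawn at 1 + k1 r^2 times it, then the intrinsics apply), "extrinsics" (4x4, takes a point from camera to world coordinates). Camera axes: x right, y down, z forward; pixel columns grow to the right and rows downward; lengths in m; the calibration is good to about 2 mm. A picture is of the moment at which its call begins. get_calibration takes no time and is no camera call.
- bot.finish_job(): hands the job in, once; it reports no verdict.
The state is a dict: "t": time; "joints": joint angles; "qvel": joint speeds; "joint_efforts": joint torques, N m; "eef_pos": TCP position; "ee_rot": TCP orientation; "ft_force": force on the tool from outside, world axes, zero at the start; "wrist_torque": the same for the moment, N m; "finger_gap": finger opening in m.
Only numpy, scipy, OpenCV 4.12 (cv2) and the standard library are available. Lean on these libraries where they do the work, as an engineer would, in place of code of your own. Each camera call takes 0.05 s, during which the arm holds its last target.

## Working session

There is one attempt and no reset: what is moved stays moved. The work goes in short steps, Python scripts to look and compute and a tool call to move; the robot and the scene stay as the last step left them, time stands still between calls to the robot, and variables do not carry over. Pictures are saved under pics/ and viewed, and the job is handed in when it is done.

Besides the shell and the picture viewer there is one more tool, called after ">>>" in YAML: its name, and indented under it one key for each argument. drive_tool: Moves the arm, as the interface text tells. Its arguments: {"type":"object","properties":{"series":{"type":"string"},"hand":{"type":"number"},"newtons":{"type":"number"}},"required":["series"]}

```bash
mkdir -p pics; ls
python3 - <<'E'
from plant import sensors, vision, bot
import cv2,numpy as np
np.set_printoptions(precision=4,suppress=True)
s=sensors.observe();print(s)
for n in("scene","top"):
    im=vision.get_image(n);cv2.imwrite(f"pics/{n}0.png",im);print(n,vision.get_calibration(n))
E
```

```text
pics
{'t': 0.0, 'joints': array([ 1.0663,  0.0918,  1.2319, -0.    ,  1.8198, -0.0567]), 'qvel': array([-0.002 , -0.    ,  0.0003,  0.0027, -0.0032, -0.0015]), 'joint_efforts': array([ -0.0008, -44.6472, -40.6427,   0.0697,   0.0298,  -0.0002]), 'eef_pos': array([0.2596, 0.5406, 0.2215]), 'ee_rot': array([[-0.9014,  0.433 , -0.0009],
       [ 0.433 ,  0.9014, -0.0017],
       [ 0.0001, -0.0019, -1.    ]]), 'ft_force': array([-0.7008,  0.0948,  0.5215]), 'wrist_torque': array([ 0.0698, -0.0013, -0.0069]), 'finger_gap': 0.08763203306137618}
scene {'fx': 457.4493805712411, 'fy': 457.4493805712411, 'cx': 318.10138007439275, 'cy': 202.18688479877537, 'k1': -0.07341817400310052, 'extrinsics': array([[-0.4772,  0.4714, -0.7416,  1.3866],
       [ 0.8784,  0.232 , -0.4178,  0.4882],
       [-0.0249, -0.8509, -0.5248,  0.6987],
       [ 0.    ,  0.    ,  0.    ,  1.    ]])}
top {'fx': 461.6785428759008, 'fy': 461.6785428759008, 'cx': 317.544471683111, 'cy': 194.07547768498992, 'k1': -0.0772050303818958, 'extrinsics': array([[-0.0217, -0.9911,  0.1315,  0.3513],
       [-0.9995,  0.0244,  0.0189, -0.0253],
       [-0.0219, -0.131 , -0.9911,  1.1701],
       [ 0.    ,  0.    ,  0.    ,  1.    ]])}
```

View pics/scene0.png

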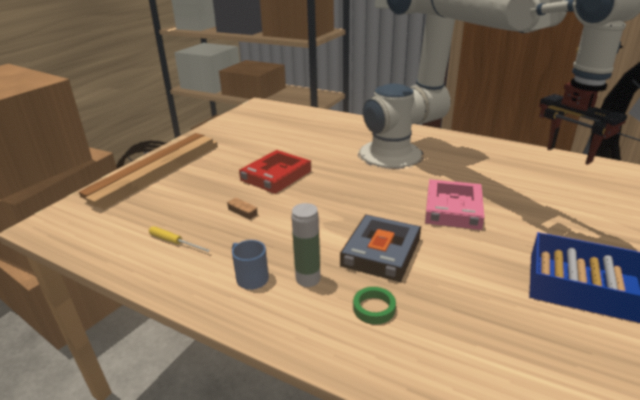

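View pics/top0.png

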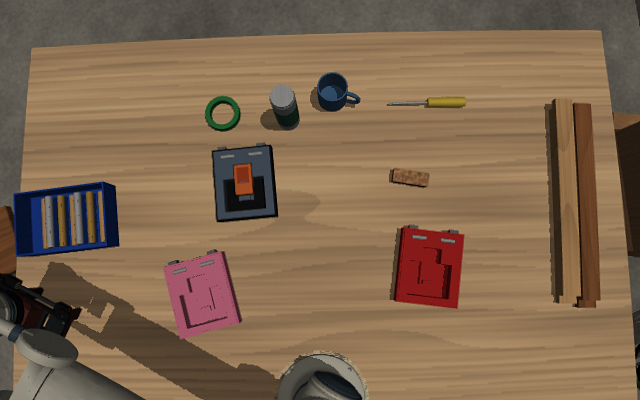

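Cases: black with the orange meter (top 245,182), pink (203,294), red (428,267). I choose the black one. Rest: the small cork block (409,178), not the long planks (572,200). Now a close crop to check both.

Run:
```python
import cv2,numpy as np
t=cv2.imread("pics/top0.png");s=cv2.imread("pics/scene0.png")
a=cv2.resize(t[135:230,200:290],None,fx=5,fy=5,interpolation=cv2.INTER_CUBIC)[:475,:400]
b=cv2.resize(t[155:200,380:440],None,fx=6,fy=6,interpolation=cv2.INTER_CUBIC)
c=cv2.resize(s[205:285,335:430],None,fx=4,fy=4,interpolation=cv2.INTER_CUBIC)
o=np.zeros((600,800,3),np.uint8)
o[:475,:400]=a;o[:270,410:770]=b;o[275:595,410:790]=c
cv2.imwrite("pics/crop0.png",o)
```

```text
(no output)
```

View pics/crop0.png

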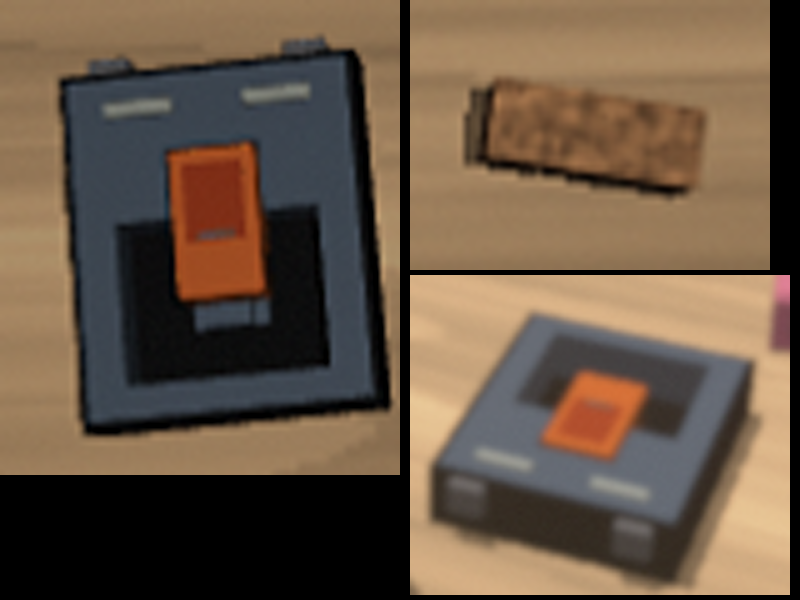

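The crop shows the black case with the meter in it. Its heel is towards the spare cells (far from the robot), and its lift end is in the hollow towards the robot. The cork rest is a plain block. Next I measure the poses.

```bash
cat > h.py <<'E'
import cv2,numpy as np
from plant import sensors, vision, bot
np.set_printoptions(precision=4,suppress=True)
def rays(n,uv):
    c=vision.get_calibration(n);K=np.array([[c['fx'],0,c['cx']],[0,c['fy'],c['cy']],[0,0,1]])
    p=cv2.undistortPoints(np.asarray(uv,float).reshape(-1,1,2),K,np.array([c['k1'],0,0,0])).reshape(-1,2)
    E=c['extrinsics'];d=np.c_[p,np.ones(len(p))]@E[:3,:3].T
    return E[:3,3],d
def plane(n,uv,z):
    o,d=rays(n,uv);return o+d*((z-o[2])/d[:,2])[:,None]
def proj(n,P):
    c=vision.get_calibration(n);K=np.array([[c['fx'],0,c['cx']],[0,c['fy'],c['cy']],[0,0,1]])
    E=np.linalg.inv(c['extrinsics']);r,_=cv2.Rodrigues(E[:3,:3])
    return cv2.projectPoints(np.asarray(P,float).reshape(-1,3),r,E[:3,3],K,np.array([c['k1'],0,0,0]))[0].reshape(-1,2)
def rectw(n,mask,z):
    cs,_=cv2.findContours(mask,cv2.RETR_EXTERNAL,cv2.CHAIN_APPROX_NONE)
    c=max(cs,key=cv2.contourArea)
    P=plane(n,c.reshape(-1,2),z)[:,:2]
    r=cv2.minAreaRect((P*1000).astype(np.float32));b=cv2.boxPoints(r)
    return r,b,P
E
python3 - <<'E'
from h import *
for n in("top","scene"):
    im=cv2.imread(f"pics/{n}0.png");hsv=cv2.cvtColor(im,cv2.COLOR_BGR2HSV)
    m=cv2.inRange(hsv,(3,160,120),(14,255,255))
    sub=np.zeros_like(m)
    x0,x1,y0,y1=(225,262,155,205) if n=="top" else (355,410,220,262)
    sub[y0:y1,x0:x1]=m[y0:y1,x0:x1]
    print(n,'meter',rectw(n,sub,.046)[:2])
    # foam/case whole
im=cv2.imread("pics/top0.png");hsv=cv2.cvtColor(im,cv2.COLOR_BGR2HSV)
sub=np.zeros(im.shape[:2],np.uint8)
m=cv2.inRange(hsv,(95,40,60),(125,160,140));sub[148:225,205:285]=m[148:225,205:285]
cv2.imwrite("pics/m1.png",np.hstack([sub[135:230,200:290]]*1))
print('case',rectw("top",sub,.042)[:2])
print('rest px',im[178,400:415:5],hsv[178,400:415:5], hsv[165,400:415:5],hsv[190,400:415:5])
# hollow dark
E
```

```text
top meter (((543.1143798828125, 181.1929931640625), (73.33031463623047, 42.21610641479492), 4.421644687652588), array([[504.931 , 199.4115],
       [508.1857, 157.321 ],
       [581.2977, 162.9745],
       [578.0431, 205.0649]], dtype=float32))
scene meter (((545.691650390625, 184.25616455078125), (75.4260025024414, 46.22111129760742), 3.5288500785827637), array([[506.6277, 205.0016],
       [509.4727, 158.8681],
       [584.7556, 163.5107],
       [581.9106, 209.6442]], dtype=float32))
case (((535.1358642578125, 180.5401611328125), (170.69061279296875, 141.3651885986328), 4.103734970092773), array([[444.9511, 244.934 ],
       [455.0676, 103.9313],
       [625.3206, 116.1463],
       [615.2041, 257.149 ]], dtype=float32))
rest px [[ 62  97 137]
 [ 53  80 115]
 [ 52  80 115]] [[ 14 140 137]
 [ 13 137 115]
 [ 13 140 115]] [[ 16 101 171]
 [ 16 102 170]
 [ 16 103 171]] [[ 16 104 155]
 [ 16 107 155]
 [ 16 107 153]]
```

Run:
```python
from h import *
im=cv2.imread("pics/top0.png");hsv=cv2.cvtColor(im,cv2.COLOR_BGR2HSV)
sub=np.zeros(im.shape[:2],np.uint8)
m=cv2.inRange(hsv,(5,115,85),(16,255,150));m=cv2.morphologyEx(m,cv2.MORPH_CLOSE,np.ones((3,3)))
sub[162:195,384:436]=m[162:195,384:436]
cv2.imwrite("pics/m_rest.png",cv2.resize(np.hstack([im[155:200,380:440],cv2.cvtColor(sub,cv2.COLOR_GRAY2BGR)[155:200,380:440]]),None,fx=6,fy=6,interpolation=0))
print('rest',rectw("top",sub,.026)[:2])
s=cv2.imread("pics/scene0.png");hs=cv2.cvtColor(s,cv2.COLOR_BGR2HSV)
cv2.imwrite("pics/rest_s.png",cv2.resize(s[190:225,218:268],None,fx=14,fy=14,interpolation=cv2.INTER_CUBIC))
# case outline (dark or foam) hollow corners
```

```text
rest (((541.536865234375, -238.75418090820312), (90.59854125976562, 35.18703842163086), 79.51739501953125), array([[ 515.9954, -280.0965],
       [ 550.5951, -286.4983],
       [ 567.0784, -197.4119],
       [ 532.4786, -191.01  ]], dtype=float32))
```

View pics/m_rest.png

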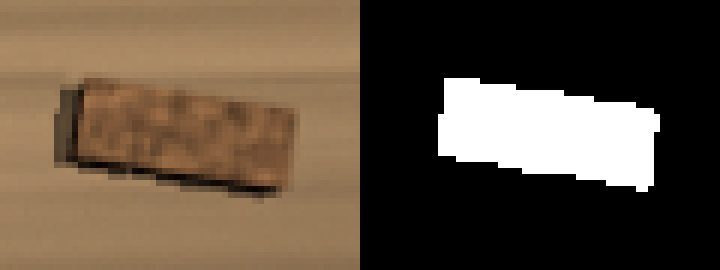

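View pics/rest_s.png

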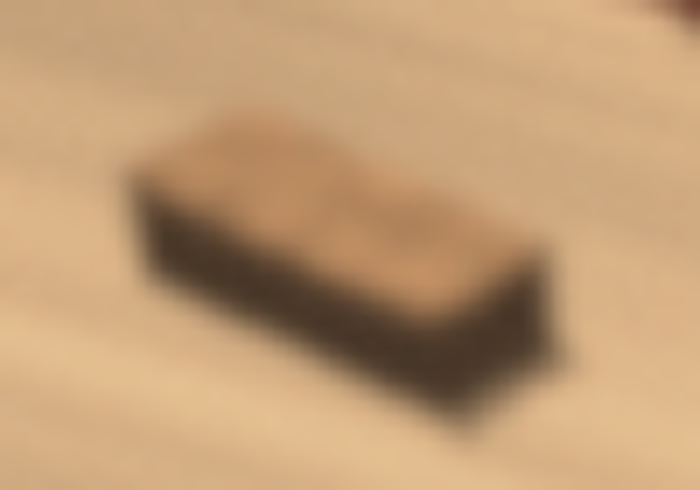

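Run:
```python
from h import *
off=13/28.
c=np.array([[135,178],[430,318],[545,245],[245,103]])/14+[218,190]-.46
P=plane("scene",c,.026);print('scene corners',P,P.mean(0))
c=np.array([[80,82],[295,108],[292,188],[76,158]])/6+[380,155]-.5
P=plane("top",c,.026);print('top corners',P,P.mean(0))
# case corners foam in top: case pixel from crop
c=np.array([[66,78],[352,54],[386,402],[88,425]])/5+[200,135]-.4
P=plane("top",c,.042);print('case top',P,P.mean(0))
# meter corners in top crop
c=np.array([[167,150],[257,143],[268,294],[180,303]])/5+[200,135]-.4
P=plane("top",c,.046);print('meter',P,P.mean(0))
# hollow top edges
c=np.array([[117,225],[318,206],[329,366],[130,385]])/5+[200,135]-.4
P=plane("top",c,.042);print('hollow',P,P.mean(0))
c=np.array([[532,315],[752,365],[675,535],[433,465]])/1.-[410,275];c=c/4+[335,205]-.4
P=plane("scene",c,.042);print('case sc',P,P.mean(0))
c=np.array([[582,371],[647,382],[612,460],[543,440]])/1.-[410,275];c=c/4+[335,205]-.4
P=plane("scene",c,.046);print('meter sc',P,P.mean(0))
```

```text
scene corners [[ 0.5503 -0.2788  0.026 ]
 [ 0.5662 -0.1936  0.026 ]
 [ 0.5341 -0.1887  0.026 ]
 [ 0.5164 -0.2767  0.026 ]] [ 0.5418 -0.2344  0.026 ]
top corners [[ 0.5642 -0.1944  0.026 ]
 [ 0.551  -0.2841  0.026 ]
 [ 0.5171 -0.281   0.026 ]
 [ 0.532  -0.1913  0.026 ]] [ 0.5411 -0.2377  0.026 ]
case top [[0.6191 0.2578 0.042 ]
 [0.6272 0.1128 0.042 ]
 [0.4516 0.0974 0.042 ]
 [0.4435 0.2453 0.042 ]] [0.5353 0.1783 0.042 ]
meter [[0.5798 0.2054 0.046 ]
 [0.5821 0.1602 0.046 ]
 [0.5061 0.1549 0.046 ]
 [0.5027 0.1987 0.046 ]] [0.5427 0.1798 0.046 ]
hollow [[0.5432 0.2313 0.042 ]
 [0.5502 0.1304 0.042 ]
 [0.4701 0.1254 0.042 ]
 [0.4629 0.2244 0.042 ]] [0.5066 0.1778 0.042 ]
case sc [[0.4586 0.1051 0.042 ]
 [0.4501 0.2509 0.042 ]
 [0.6263 0.2638 0.042 ]
 [0.6297 0.1172 0.042 ]] [0.5412 0.1843 0.042 ]
meter sc [[0.5086 0.1604 0.046 ]
 [0.5018 0.2005 0.046 ]
 [0.584  0.2099 0.046 ]
 [0.5841 0.1667 0.046 ]] [0.5446 0.1843 0.046 ]
```

```bash
cat >> h.py <<'E'
from scipy.spatial.transform import Rotation as Ro
def unit(v): v=np.asarray(v,float);return v/np.linalg.norm(v)
def frame(y,z):
    z=unit(z);y=unit(y);return np.c_[np.cross(y,z),y,z]
def rel(p,R,s=None):
    s=s or sensors.observe();R0=s['ee_rot'];p0=s['eef_pos']
    return np.r_[R0.T@(p-p0),Ro.from_matrix(R0.T@R).as_rotvec()]
def st():
    s=sensors.observe();print('t',s['t'],'p',s['eef_pos'],'gap',s['finger_gap'],'F',s['ft_force'],'q',s['joints'],'\n',s['ee_rot']);return s
M=np.array([.544,.182,.032]);yaw=np.radians(4.3)
UX=-np.array([np.cos(yaw),np.sin(yaw),0]);UY=np.array([-np.sin(yaw),np.cos(yaw),0]) # UY: tool y (= -case y)
def lean(phi): # tool dir leaning outward (heelward) by phi deg
    f=np.radians(phi);return np.array([0,0,-np.cos(f)])-UX*np.sin(f)
E
python3 - <<'E'
from h import *
st()
R=frame(UY,lean(45));d=R[:,2]
G=M+.022*UX;T=G+.019*d
print(T)
for b,dz in((.12,.1),(.12,0),(0,0)): print(rel(T-b*d+[0,0,dz],R).round(3))
E
```

```text
t 0.1 p [0.2597 0.5406 0.2216] gap 0.0877727158328848 F [-0.2712  0.2669 -0.2899] q [ 1.0663  0.0918  1.2318 -0.      1.8198 -0.0567] 
 [[-0.9014  0.433  -0.0008]
 [ 0.433   0.9014 -0.0015]
 [ 0.0001 -0.0017 -1.    ]]
[0.5355 0.1814 0.0186]
[-0.331 -0.247  0.019 -0.207 -0.768 -0.495]
[-0.331 -0.247  0.119 -0.207 -0.768 -0.495]
[-0.404 -0.204  0.203 -0.207 -0.768 -0.495]
```

>>> drive_tool:
  series: "-0.331 -0.247 0.019 -0.207 -0.768 -0.495;-0.331 -0.247 0.019 -0.207 -0.768 -0.495;-0.331 -0.247 0.019 -0.207 -0.768 -0.495;-0.331 -0.247 0.019 -0.207 -0.768 -0.495;-0.331 -0.247 0.019 -0.207 -0.768 -0.495;-0.331 -0.247 0.019 -0.207 -0.768 -0.495;-0.331 -0.247 0.019 -0.207 -0.768 -0.495;-0.331 -0.247 0.019 -0.207 -0.768 -0.495;-0.331 -0.247 0.019 -0.207 -0.768 -0.495;-0.331 -0.247 0.019 -0.207 -0.768 -0.495"
  hand: -0.36
  newtons: 25

```text
t: 1.35
eef_pos: [0.4685, 0.1901, 0.2058]
ee_rot: [[-0.714, -0.07, 0.697], [-0.054, 0.998, 0.044], [-0.698, -0.006, -0.716]]
ft_force: [-0.6, -0.3, 0.3]
finger_gap: 0.0601
```

Run:
```python
from h import *
st()
R=frame(UY,lean(45));d=R[:,2]
T=M+.022*UX+.019*d
for b in (.12,.05,0.0): print(rel(T-b*d,R).round(4))
```

```text
t 1.35 p [0.4685 0.1901 0.2058] gap 0.06007166081694275 F [-0.6149 -0.3491  0.3384] q [ 0.5406 -0.8556  2.1585 -0.3593  1.15   -1.073 ] 
 [[-0.7139 -0.0696  0.6968]
 [-0.0543  0.9976  0.0439]
 [-0.6982 -0.0065 -0.7159]]
[ 0.0849 -0.0132  0.0603 -0.0084 -0.0125  0.0007]
[ 0.0841 -0.0126  0.1303 -0.0084 -0.0125  0.0007]
[ 0.0834 -0.0122  0.1803 -0.0084 -0.0125  0.0007]
```

>>> drive_tool:
  series: "0.084 -0.0126 0.1303 -0.0084 -0.0125 0.0007;0.084 -0.0126 0.1303 -0.0084 -0.0125 0.0007;0.084 -0.0126 0.1303 -0.0084 -0.0125 0.0007;0.084 -0.0126 0.1303 -0.0084 -0.0125 0.0007;0.084 -0.0126 0.1303 -0.0084 -0.0125 0.0007"

```text
t: 1.98
eef_pos: [0.5012, 0.1786, 0.0562]
ee_rot: [[-0.703, -0.075, 0.707], [-0.052, 0.997, 0.053], [-0.709, 0.0, -0.705]]
ft_force: [-0.0, 0.1, 0.3]
finger_gap: 0.0595
```

Run:
```python
from h import *
st()
R=frame(UY,lean(45));d=R[:,2]
T=M+.022*UX+.019*d
for b in (.05,0.0): print(rel(T-b*d,R).round(4))
a=vision.get_image("top");b=vision.get_image("scene")
o=np.hstack([cv2.resize(a[130:250,190:300],None,fx=4,fy=4,interpolation=2)[:440,:400],cv2.resize(b[180:290,330:430],None,fx=4,fy=4,interpolation=2)])
cv2.imwrite("pics/pre.png",o)
```

```text
t 1.975 p [0.5012 0.1786 0.0562] gap 0.05948767268532434 F [-0.009   0.1179  0.3249] q [ 0.4483 -0.7495  2.375  -0.3691  0.7987 -1.0371] 
 [[-0.7034 -0.0745  0.7068]
 [-0.0522  0.9972  0.0531]
 [-0.7088  0.0005 -0.7054]]
[ 0.0023  0.0002  0.0009 -0.      0.0024 -0.0007]
[ 0.0025  0.0002  0.0509 -0.      0.0024 -0.0007]
```

View pics/pre.png

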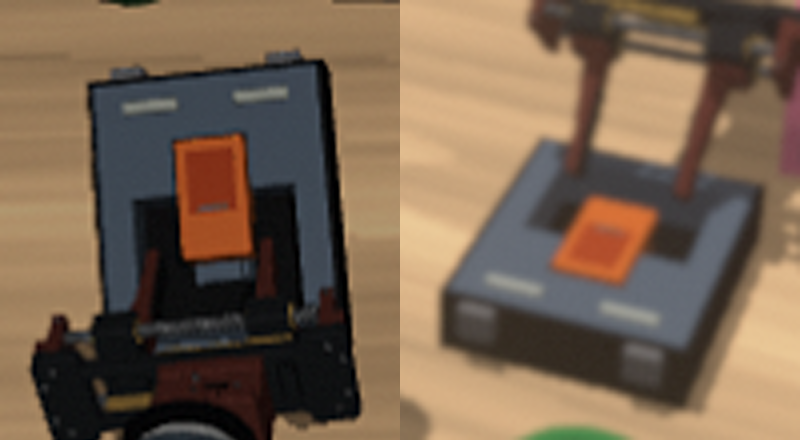

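Run:
```python
from h import *
s=st();R=s['ee_rot'];p=s['eef_pos'];g=s['finger_gap']/2
im={n:vision.get_image(n) for n in("top","scene")}
o=[]
for n,(x,y) in {"top":(222,165),"scene":(360,185)}.items():
    f=9;c=cv2.resize(im[n][y:y+60,x:x+44],None,fx=f,fy=f,interpolation=2)
    P=[p+k*g*R[:,1]+R[:,0]*w for k in(-1,1) for w in(-.01,.01)]
    for u in proj(n,P): cv2.circle(c,tuple(int(v) for v in (u-[x,y]+.5)*f),3,(0,255,0),-1)
    mp=[M+[0,0,.014]+a*.038*UX+b*.022*UY for a in(-1,1) for b in(-1,1)]
    for u in proj(n,mp): cv2.circle(c,tuple(int(v) for v in (u-[x,y]+.5)*f),3,(255,0,0),-1)
    o.append(c)
cv2.imwrite("pics/pre2.png",np.hstack(o))
```

```text
t 2.075 p [0.5017 0.1784 0.0571] gap 0.05969006739889461 F [-0.1467 -0.2114 -0.0225] q [ 0.4475 -0.7502  2.3745 -0.3691  0.7984 -1.0371] 
 [[-0.7025 -0.0739  0.7079]
 [-0.0513  0.9973  0.0532]
 [-0.7099  0.0011 -0.7043]]
```

View pics/pre2.png

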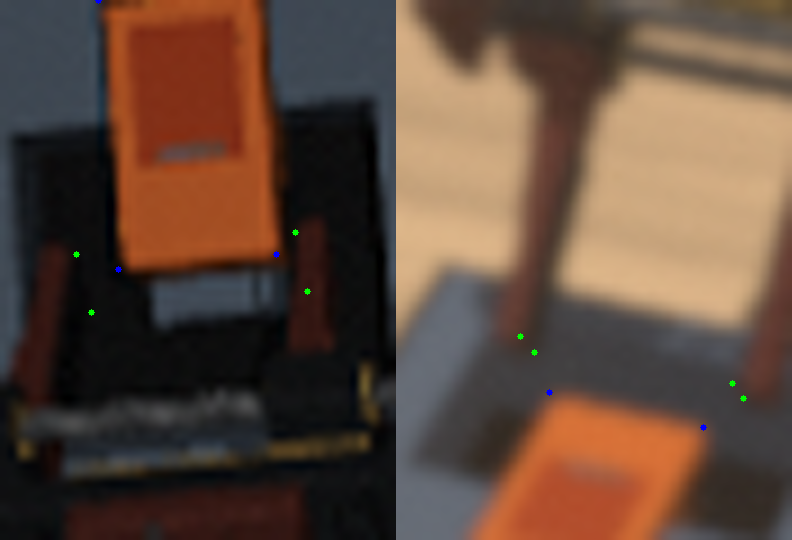

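>>> drive_tool:
  series: "0.002 -0.0004 0.012 0 0.002 0;0.002 -0.0004 0.024 0 0.002 0;0.002 -0.0004 0.036 0 0.002 0;0.0025 -0.0004 0.046 0 0.002 0;0.0025 -0.0004 0.051 0 0.002 0;0.0025 -0.0004 0.051 0 0.002 0;0.0025 -0.0004 0.051 0 0.002 0"

```text
t: 3.05
eef_pos: [0.5352, 0.1793, 0.0166]
ee_rot: [[-0.706, -0.072, 0.704], [-0.051, 0.997, 0.051], [-0.706, -0.0, -0.708]]
ft_force: [0.8, -0.3, 0.5]
finger_gap: 0.0594
```

Run:
```python
from h import *
st()
R=frame(UY,lean(45));d=R[:,2]
T=M+.022*UX+.019*d
print(T,rel(T,R).round(4))
```

```text
t 3.05 p [0.5352 0.1793 0.0166] gap 0.059429053843514545 F [ 0.7547 -0.2849  0.5114] q [ 0.4064 -0.5583  2.3354 -0.3943  0.6467 -1.0094] 
 [[-0.7062 -0.0724  0.7043]
 [-0.0513  0.9974  0.0511]
 [-0.7062 -0.0001 -0.708 ]]
[0.5355 0.1814 0.0186] [-0.0017  0.002  -0.0011 -0.0018 -0.0013 -0.0018]
```

>>> drive_tool:
  series: "-0.001 0.001 -0.001 0 0 0;-0.001 0.001 -0.001 0 0 0;-0.001 0.001 -0.001 0 0 0;-0.001 0.001 -0.001 0 0 0;-0.001 0.001 -0.001 0 0 0"
  hand: 1
  newtons: 30

```text
t: 3.68
eef_pos: [0.5353, 0.1804, 0.0181]
ee_rot: [[-0.706, -0.073, 0.704], [-0.051, 0.997, 0.051], [-0.706, 0.0, -0.708]]
ft_force: [-5.0, 1.1, 5.3]
finger_gap: 0.0441
```

Run:
```python
from h import *
s=st()
R=frame(UY,lean(45));d=R[:,2]
T=M+.022*UX+.019*d
print(T,rel(T,R).round(4)); print(s['wrist_torque'])
im={n:vision.get_image(n) for n in("top","scene")}
o=[cv2.resize(im[n][y:y+66,x:x+66],None,fx=6,fy=6,interpolation=2) for n,(x,y) in {"top":(215,150),"scene":(345,200)}.items()]
cv2.imwrite("pics/grip.png",np.hstack(o))
```

```text
t 3.675 p [0.5353 0.1804 0.0181] gap 0.0441465238953732 F [-5.0439  1.0829  5.3265] q [ 0.4093 -0.5583  2.3328 -0.3957  0.6499 -1.0069] 
 [[-0.706  -0.0726  0.7045]
 [-0.0514  0.9974  0.0513]
 [-0.7063  0.     -0.7079]]
[0.5355 0.1814 0.0186] [-0.0005  0.0009 -0.0002 -0.0017 -0.0011 -0.0017]
[0.0237 0.354  0.0304]
```

View pics/grip.png

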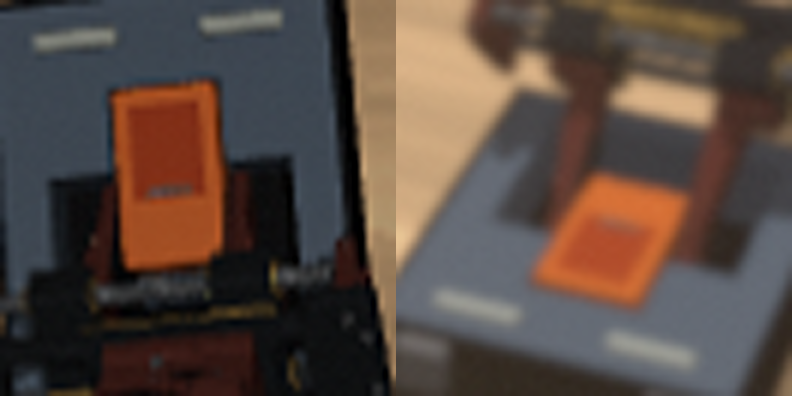

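```bash
cat >> h.py <<'E'
# meter kinematics: heel point H0 in world, tilt about heel
H0=M-.038*UX+np.array([0,0,-.014])
def tilt_rel(th0,ths,p0,R0,shift=lambda t:max(0,.024*np.tan(t)-.0008),lift=.0005):
    a=np.cross(UX,[0,0,1]);s0=shift(np.radians(th0)) if th0 else 0
    l0=lift if th0 else 0
    Hc=H0+s0*UX+[0,0,l0]
    for th in ths:
        t=np.radians(th);D=Ro.from_rotvec(a*(t-np.radians(th0))).as_matrix()
        p=H0+shift(t)*UX+[0,0,lift]+D@(p0-Hc);R=D@R0
        print(th,(R0.T@(p-p0)).round(4),Ro.from_matrix(R0.T@R).as_rotvec().round(3))
E
python3 - <<'E'
from h import *
s=sensors.observe();tilt_rel(0,[1.5,3,5,7,9,11,13,15,17.5,20],s['eef_pos'],s['ee_rot'])
E
```

```text
1.5 [-0.0012  0.     -0.0012] [ 0.     0.026 -0.   ]
3 [-0.0018 -0.     -0.0024] [ 0.     0.052 -0.   ]
5 [-0.0024 -0.     -0.004 ] [ 0.     0.087 -0.   ]
7 [-0.0031 -0.     -0.0057] [ 0.     0.122 -0.   ]
9 [-0.0038 -0.     -0.0072] [ 0.     0.157 -0.   ]
11 [-0.0045 -0.     -0.0088] [ 0.     0.192 -0.   ]
13 [-0.0053 -0.     -0.0103] [ 0.     0.227 -0.   ]
15 [-0.0061 -0.     -0.0118] [ 0.     0.262 -0.   ]
17.5 [-0.007  -0.     -0.0136] [ 0.001  0.305 -0.001]
20 [-0.008  -0.     -0.0153] [ 0.001  0.349 -0.001]
```

>>> drive_tool:
  series: "-0.0012 0 -0.0012 0 0.026 0;-0.0018 0 -0.0024 0 0.052 0;-0.0024 0 -0.004 0 0.087 0;-0.0031 0 -0.0057 0 0.122 0;-0.0038 0 -0.0072 0 0.157 0"

```text
t: 4.4
eef_pos: [0.5326, 0.1798, 0.025]
ee_rot: [[-0.809, -0.072, 0.583], [-0.059, 0.997, 0.042], [-0.584, -0.001, -0.812]]
ft_force: [1.9, -0.9, -0.5]
finger_gap: 0.0439
```

Run:
```python
from h import *
s=st();print(s['wrist_torque'])
tilt_rel(9,[11,13,15,17.5,20,22.5,25,27.5,30],s['eef_pos'],s['ee_rot'])
im={n:vision.get_image(n) for n in("top","scene")}
o=[cv2.resize(im[n][y:y+66,x:x+66],None,fx=6,fy=6,interpolation=2) for n,(x,y) in {"top":(215,150),"scene":(345,200)}.items()]
cv2.imwrite("pics/t1.png",np.hstack(o))
```

```text
t 4.4 p [0.5326 0.1798 0.025 ] gap 0.04388602820863378 F [ 1.9206 -0.9353 -0.5158] q [ 0.3728 -0.4767  2.1984 -0.2368  0.8318 -1.1636] 
 [[-0.8094 -0.0722  0.5828]
 [-0.0589  0.9974  0.0417]
 [-0.5843 -0.0006 -0.8116]]
[-0.0037 -0.0796 -0.0649]
11 [-0.0005 -0.     -0.0017] [ 0.     0.035 -0.   ]
13 [-0.0009 -0.     -0.0033] [ 0.    0.07 -0.  ]
15 [-0.0014 -0.     -0.0049] [ 0.     0.105 -0.   ]
17.5 [-0.0021 -0.     -0.0069] [ 0.     0.148 -0.   ]
20 [-0.0028 -0.     -0.0088] [ 0.     0.192 -0.   ]
22.5 [-0.0035 -0.     -0.0106] [ 0.     0.236 -0.   ]
25 [-0.0043 -0.     -0.0124] [ 0.001  0.279 -0.001]
27.5 [-0.005  -0.     -0.0142] [ 0.001  0.323 -0.001]
30 [-0.0057 -0.     -0.0159] [ 0.001  0.367 -0.001]
```

View pics/t1.png

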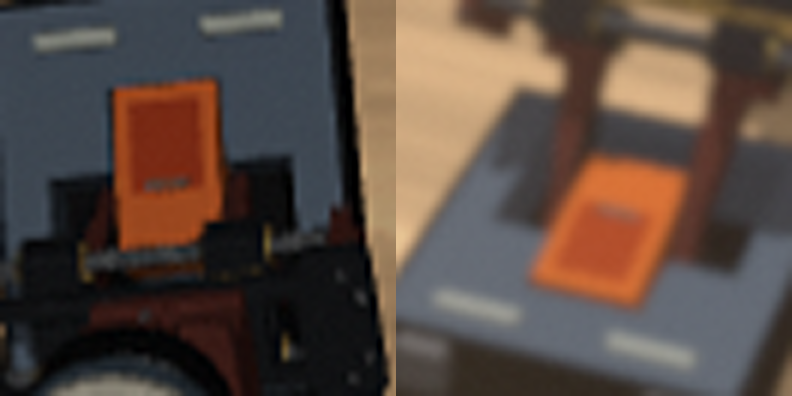

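The meter is tilting with its heel still down, and the forces are low. I continue.

>>> drive_tool:
  series: "-0.0005 0 -0.0017 0 0.035 0;-0.0009 0 -0.0033 0 0.07 0;-0.0014 0 -0.0049 0 0.105 0;-0.0021 0 -0.0069 0 0.148 0;-0.0028 0 -0.0088 0 0.192 0;-0.0035 0 -0.0106 0 0.236 0;-0.0043 0 -0.0124 0 0.279 0;-0.005 0 -0.0142 0 0.323 0;-0.0057 0 -0.0159 0 0.367 0"

```text
t: 5.62
eef_pos: [0.5272, 0.1793, 0.0401]
ee_rot: [[-0.965, -0.072, 0.252], [-0.07, 0.997, 0.017], [-0.253, -0.001, -0.967]]
ft_force: [-0.2, -0.3, -1.5]
finger_gap: 0.0436
```

Run:
```python
from h import *
s=st();print(s['wrist_torque'])
tilt_rel(30,[32.5,35,37.5,40,42.5,45,47.5,50],s['eef_pos'],s['ee_rot'])
im={n:vision.get_image(n) for n in("top","scene")}
o=[cv2.resize(im[n][y:y+66,x:x+66],None,fx=6,fy=6,interpolation=2) for n,(x,y) in {"top":(215,150),"scene":(345,200)}.items()]
cv2.imwrite("pics/t2.png",np.hstack(o))
```

```text
t 5.625 p [0.5272 0.1793 0.0401] gap 0.043620331337972724 F [-0.2436 -0.2864 -1.4513] q [ 0.3038 -0.2099  1.8649 -0.0624  1.2382 -1.3263] 
 [[-0.9649 -0.0722  0.2524]
 [-0.0701  0.9974  0.0173]
 [-0.253  -0.001  -0.9675]]
[ 0.0631  0.1378 -0.0136]
32.5 [-0.     -0.     -0.0019] [ 0.     0.044 -0.   ]
35 [-0.     -0.     -0.0037] [ 0.     0.087 -0.   ]
37.5 [-0.     -0.     -0.0055] [ 0.     0.131 -0.   ]
40 [ 0.0001 -0.     -0.0072] [ 0.     0.175 -0.   ]
42.5 [ 0.0002 -0.     -0.0089] [ 0.001  0.218 -0.   ]
45 [ 0.0005 -0.     -0.0106] [ 0.001  0.262 -0.   ]
47.5 [ 0.0008 -0.     -0.0122] [ 0.001  0.305 -0.001]
50 [ 0.0014 -0.     -0.0138] [ 0.001  0.349 -0.001]
```

View pics/t2.png

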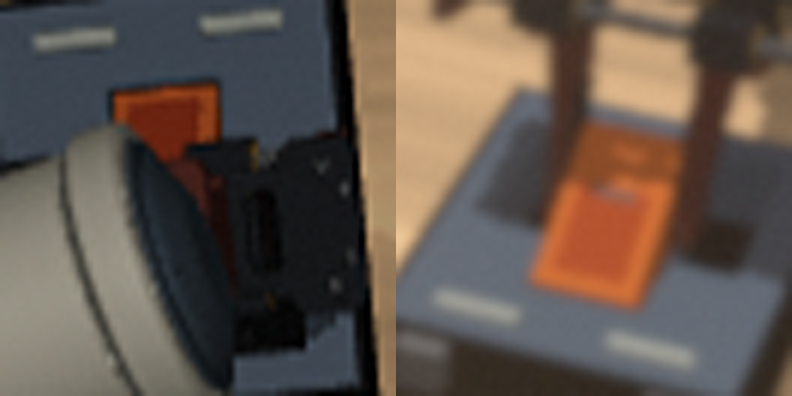

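>>> drive_tool:
  series: "0 0 -0.0019 0 0.044 0;0 0 -0.0037 0 0.087 0;0 0 -0.0055 0 0.131 0;0 0 -0.0072 0 0.175 0;0 0 -0.0089 0 0.218 0;0.0005 0 -0.0106 0 0.262 0;0.0008 0 -0.0122 0 0.305 0;0.0014 0 -0.0138 0 0.349 0;0.0014 0 -0.0138 0 0.349 0"

```text
t: 6.85
eef_pos: [0.5228, 0.1791, 0.0531]
ee_rot: [[-0.993, -0.072, -0.09], [-0.072, 0.997, -0.008], [0.091, -0.001, -0.996]]
ft_force: [-1.1, 0.7, -2.0]
finger_gap: 0.044
```

Run:
```python
from h import *
s=st();print(s['wrist_torque'])
for dz in(.01,.03,.09): print(rel(s['eef_pos']+[0,0,dz],s['ee_rot'],s).round(4))
im={n:vision.get_image(n) for n in("top","scene")}
o=[cv2.resize(im[n][y:y+66,x:x+66],None,fx=6,fy=6,interpolation=2) for n,(x,y) in {"top":(215,150),"scene":(345,200)}.items()]
cv2.imwrite("pics/t3.png",np.hstack(o))
```

```text
t 6.85 p [0.5228 0.1791 0.0531] gap 0.044036317895571914 F [-1.1092  0.6818 -1.96  ] q [ 0.2584  0.081   1.5451  0.0158  1.6049 -1.3846] 
 [[-0.9933 -0.072  -0.0904]
 [-0.0717  0.9974 -0.0075]
 [ 0.0907 -0.001  -0.9959]]
[-0.0053 -0.0888  0.0152]
[ 0.0009 -0.     -0.01    0.      0.      0.    ]
[ 0.0027 -0.     -0.0299  0.      0.      0.    ]
[ 0.0082 -0.0001 -0.0896  0.      0.      0.    ]
```

View pics/t3.png

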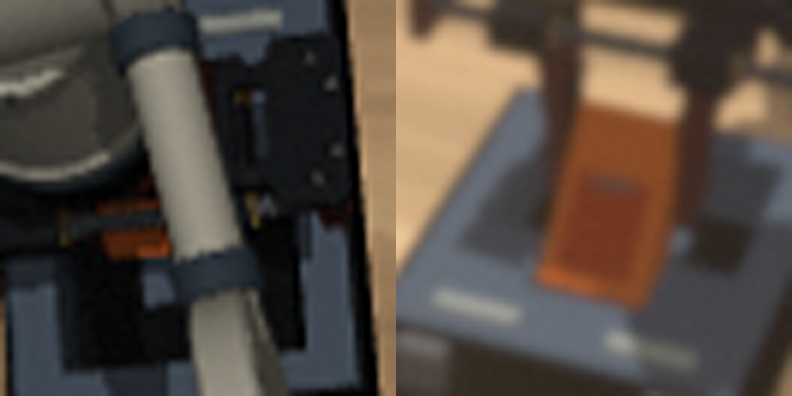

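>>> drive_tool:
  series: "0.0009 0 -0.01 0 0 0;0.0018 0 -0.02 0 0 0;0.0035 0 -0.04 0 0 0;0.006 0 -0.065 0 0 0;0.008 0 -0.09 0 0 0;0.008 0 -0.09 0 0 0"

```text
t: 7.7
eef_pos: [0.5247, 0.1798, 0.1487]
ee_rot: [[-0.994, -0.072, -0.083], [-0.072, 0.997, -0.005], [0.083, 0.001, -0.997]]
ft_force: [0.1, -0.4, -2.3]
finger_gap: 0.0436
```

```bash
cat >> h.py <<'E'
# heel point and meter axes in tool frame (nominal): at 0 tilt tool lean 45, grasp at x=+22,z=0
_R=frame(UY,lean(45))
MT=_R.T@np.c_[UX,np.cross([0,0,1],UX),[0,0,1]]   # meter axes in tool frame
GT=np.array([0,0,-.019])                          # grasp point in tool frame
def heel_t(gx=.022,gz=0.): return GT+MT@np.array([-.038-gx,0,-.014-gz])
def stand(pos,beta):   # tool pose so meter stands x-up, back (z) facing heading beta(deg), heel-end centre at pos
    b=np.radians(beta);z=np.array([np.cos(b),np.sin(b),0]);x=np.array([0,0,1.]);Rm=np.c_[x,np.cross(z,x),z]
    R=Rm@MT.T
    hc=GT+MT@np.array([-.060,0,0])
    return np.asarray(pos)-R@hc,R
E
python3 - <<'E'
from h import *
s=st();R=s['ee_rot'];p=s['eef_pos']
c=GT+MT@np.array([-.022,0,0])
print('meter ctr',p+R@c,'axes',R@MT)
im={n:vision.get_image(n) for n in("top","scene")}
n="scene";x,y=330,130
c2=cv2.resize(im[n][y:y+100,x:x+100],None,fx=6,fy=6,interpolation=2)
for a in(-1,1):
  for b in(-1,1):
    for e in(-1,1):
      u=proj(n,p+R@(c+MT@np.array([.038*a,.022*b,.014*e])))[0]
      cv2.circle(c2,tuple(int(v) for v in (u-[x,y]+.5)*6),3,(0,255,0) if e<0 else (255,0,0),-1)
cv2.imwrite("pics/l1.png",c2)
P,Rt=stand([.46,-.08,.05],-10)
print(P,Rt);print(rel(P,Rt).round(4))
E
```

```text
t 7.7 p [0.5247 0.1798 0.1487] gap 0.043623081512212225 F [ 0.0753 -0.4432 -2.3439] q [ 0.2586  0.0422  1.4143  0.0165  1.7665 -1.3822] 
 [[-0.9939 -0.0724 -0.0829]
 [-0.0722  0.9974 -0.0052]
 [ 0.083   0.0008 -0.9965]]
meter ctr [0.5404 0.1809 0.1509] axes [[-0.6442  0.0724  0.7614]
 [-0.0474 -0.9974  0.0547]
 [ 0.7634 -0.0008  0.646 ]]
[ 0.4468 -0.0777  0.0966] [[-0.6964  0.1736 -0.6964]
 [ 0.1228  0.9848  0.1228]
 [ 0.7071  0.     -0.7071]]
[ 0.0903 -0.2508  0.0567 -0.107   0.693   0.2282]
```

View pics/l1.png

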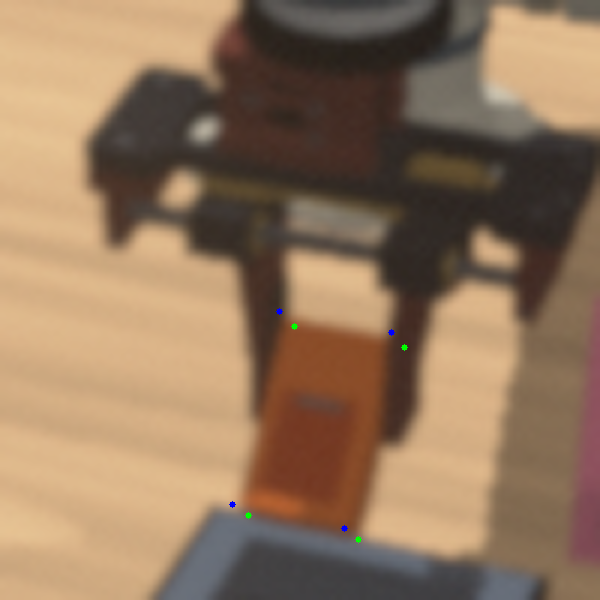

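Run:
```python
from h import *
s=sensors.observe()
Z=Ro.from_euler('z',-14.3,degrees=True).as_matrix()
print(rel(np.array([.46,-.08,.145]),Z@s['ee_rot'],s).round(4))
a=plane("top",[[287,124]],0);print(a, plane("top",[[332,100]],0))
```

```text
[ 0.0816 -0.2541  0.0073 -0.0221  0.0001  0.2486]
[[0.6936 0.0729 0.    ]] [[ 0.7556 -0.0466  0.    ]]
```

>>> drive_tool:
  series: "0.02 -0.05 0.002 -0.005 0 0.05;0.04 -0.105 0.004 -0.01 0 0.11;0.06 -0.165 0.006 -0.015 0 0.17;0.075 -0.22 0.007 -0.02 0 0.22;0.0816 -0.2541 0.0073 -0.0221 0 0.2486;0.0816 -0.2541 0.0073 -0.0221 0 0.2486;0.0816 -0.2541 0.0073 -0.0221 0 0.2486"

```text
t: 8.68
eef_pos: [0.4595, -0.0795, 0.1439]
ee_rot: [[-0.98, 0.176, -0.09], [0.175, 0.984, 0.016], [0.091, 0.0, -0.996]]
ft_force: [0.8, -0.1, -2.2]
finger_gap: 0.044
```

Run:
```python
from h import *
s=st()
P,Rt=stand([.46,-.08,.03],-10)
print(rel(P,Rt).round(4))
```

```text
t 8.675 p [ 0.4595 -0.0795  0.1439] gap 0.04399461899378509 F [ 0.7838 -0.1354 -2.178 ] q [-0.24   -0.1862  1.6409 -0.0058  1.7779 -1.6347] 
 [[-0.9803  0.1761 -0.0897]
 [ 0.1753  0.9844  0.0161]
 [ 0.0911  0.     -0.9958]]
[ 0.0067 -0.0005  0.0682  0.0011  0.6942 -0.0023]
```

>>> drive_tool:
  series: "0.001 0 0.01 0 0.1 0;0.002 0 0.02 0 0.2 0;0.003 0 0.03 0 0.3 0;0.004 0 0.04 0 0.4 0;0.005 0 0.05 0 0.5 0;0.006 0 0.06 0 0.6 0;0.0067 -0.0005 0.0682 0 0.6942 -0.002;0.0067 -0.0005 0.0682 0 0.6942 -0.002;0.0067 -0.0005 0.0682 0 0.6942 -0.002"

```text
t: 9.8
eef_pos: [0.4476, -0.0776, 0.0778]
ee_rot: [[-0.699, 0.173, -0.694], [0.123, 0.985, 0.122], [0.704, 0.0, -0.71]]
ft_force: [0.5, 0.1, -1.7]
finger_gap: 0.044
```

Run:
```python
from h import *
s=st();R=s['ee_rot'];p=s['eef_pos'];c=GT+MT@np.array([-.022,0,0])
print('axes',R@MT)
im={n:vision.get_image(n) for n in("top","scene")}
o=[]
for n,(x,y) in {"scene":(230,120),"top":(300,150)}.items():
  c2=cv2.resize(im[n][y:y+100,x:x+66],None,fx=6,fy=6,interpolation=2)
  for a in(-1,1):
   for b in(-1,1):
    for e in(-1,1):
      u=proj(n,p+R@(c+MT@np.array([.038*a,.022*b,.014*e])))[0]
      cv2.circle(c2,tuple(int(v) for v in (u-[x,y]+.5)*6),3,(0,255,0) if e<0 else (255,0,0),-1)
  o.append(c2)
cv2.imwrite("pics/l2.png",np.hstack(o))
P,Rt=stand([.46,-.08,.0],-10)
print(rel(P,Rt).round(4))
```

```text
t 9.8 p [ 0.4476 -0.0776  0.0778] gap 0.043973729434955304 F [ 0.5174  0.1122 -1.7297] q [-0.2211  0.439   1.2621 -0.0416  2.221  -1.6296] 
 [[-0.6992  0.173  -0.6937]
 [ 0.1227  0.9849  0.122 ]
 [ 0.7044  0.0002 -0.7099]]
axes [[-0.0039 -0.173   0.9849]
 [ 0.0005 -0.9849 -0.173 ]
 [ 1.     -0.0002  0.0039]]
[-0.022   0.0001  0.0236  0.0001  0.0056  0.    ]
```

View pics/l2.png

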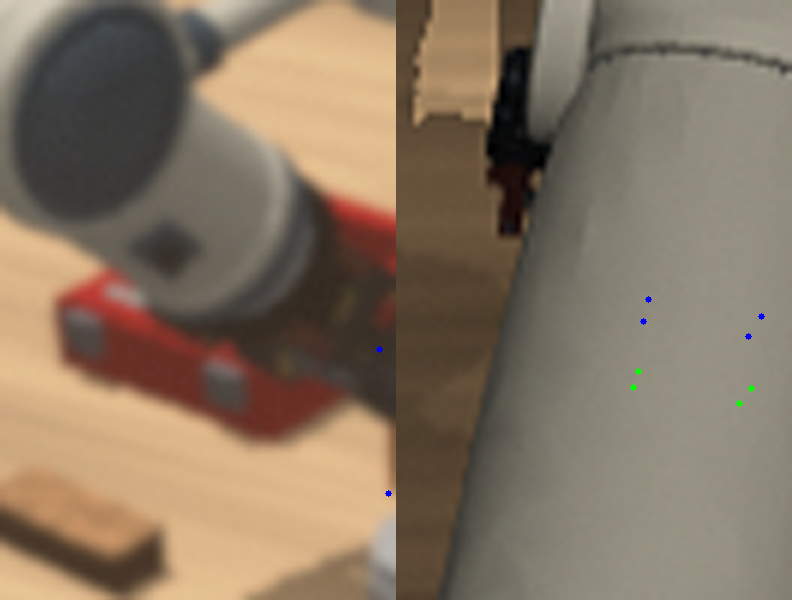

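Run:
```python
from h import *
s=st();R=s['ee_rot'];p=s['eef_pos'];c=GT+MT@np.array([-.022,0,0])
im={n:vision.get_image(n) for n in("scene",)}
n="scene";x,y=245,140
c2=cv2.resize(im[n][y:y+90,x:x+110],None,fx=6,fy=6,interpolation=2)
for a in(-1,1):
   for b in(-1,1):
    for e in(-1,1):
      u=proj(n,p+R@(c+MT@np.array([.038*a,.022*b,.014*e])))[0]
      cv2.circle(c2,tuple(int(v) for v in (u-[x,y]+.5)*6),2,(0,255,0) if e<0 else (255,0,0),-1)
cv2.imwrite("pics/l3.png",c2)
```

```text
t 9.9 p [ 0.4477 -0.078   0.0788] gap 0.04361594562354557 F [ 0.243  -0.2639 -1.9168] q [-0.2218  0.4371  1.2619 -0.0416  2.2214 -1.6297] 
 [[-0.7003  0.1737 -0.6924]
 [ 0.1234  0.9848  0.1222]
 [ 0.7031  0.0001 -0.711 ]]
```

View pics/l3.png

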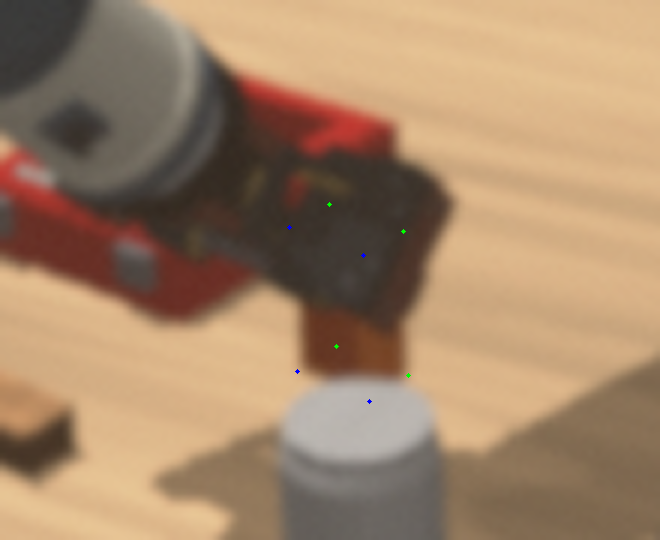

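>>> drive_tool:
  series: "0 -0.03 0 0 0.006 0;0 -0.055 0 0 0.006 0;0 -0.055 0 0 0.006 0;0 -0.055 0 0 0.006 0"

```text
t: 10.45
eef_pos: [0.4378, -0.1321, 0.0782]
ee_rot: [[-0.695, 0.175, -0.698], [0.123, 0.985, 0.124], [0.709, 0.0, -0.705]]
ft_force: [0.3, 0.1, -3.0]
finger_gap: 0.0438
```

```bash
cat >> h.py <<'E'
def draw(name,MTx,ctr,out,win,f=6,img=None):
    s=sensors.observe();R=s['ee_rot'];p=s['eef_pos'];o=[]
    for n,(x,y,w,h) in win.items():
        im=vision.get_image(n);c2=cv2.resize(im[y:y+h,x:x+w],None,fx=f,fy=f,interpolation=2)
        for a in(-1,1):
            for b in(-1,1):
                for e in(-1,1):
                    u=proj(n,p+R@(ctr+MTx@np.array([.038*a,.022*b,.014*e])))[0]
                    cv2.circle(c2,tuple(int(v) for v in (u-[x,y]+.5)*f),2,(0,255,0) if e<0 else (255,0,0),-1)
        o.append(c2)
    cv2.imwrite(out,np.hstack(o))
E
python3 - <<'E'
from h import *
s=st();R=s['ee_rot'];c=GT+MT@np.array([-.022,0,0])
print('heel end z',(s['eef_pos']+R@(GT+MT@np.array([-.06,0,0]))))
draw(0,MT,c,"pics/l4.png",{"scene":(225,140,110,90)}) if 0 else draw("",MT,c,"pics/l4.png",{"scene":(225,140,110,90)})
E
```

```text
t 10.45 p [ 0.4378 -0.1321  0.0782] gap 0.043761170735352094 F [ 0.325   0.0654 -2.9916] q [-0.3002  0.449   1.2514 -0.1107  2.2223 -1.7266] 
 [[-0.6945  0.1746 -0.698 ]
 [ 0.1228  0.9846  0.1241]
 [ 0.7089  0.0005 -0.7053]]
heel end z [ 0.4509 -0.1344  0.0316]
```

View pics/l4.png

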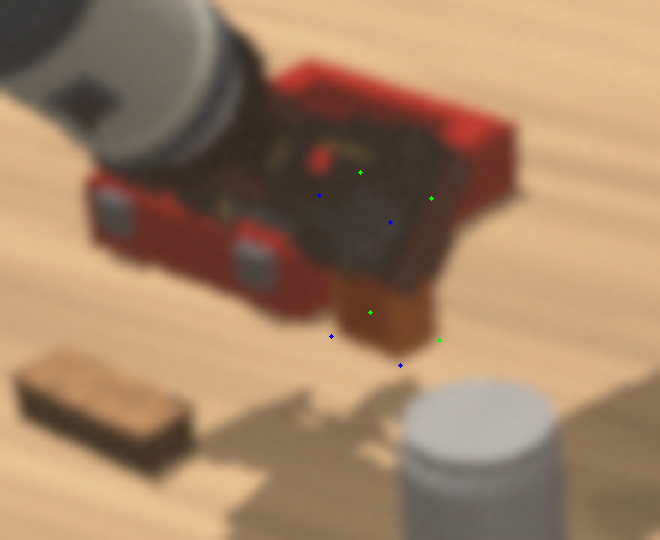

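>>> drive_tool:
  series: "-0.0071 0 0.0071 0 0 0;-0.0135 0 0.0135 0 0 0;-0.0175 0 0.0175 0 0 0;-0.019 0 0.019 0 0 0;-0.0198 0 0.0198 0 0 0;-0.0198 0 0.0198 0 0 0"

```text
t: 11.25
eef_pos: [0.4376, -0.1325, 0.0496]
ee_rot: [[-0.693, 0.174, -0.699], [0.123, 0.985, 0.124], [0.71, 0.0, -0.704]]
ft_force: [0.2, 0.8, -2.1]
finger_gap: 0.044
```

Run:
```python
from h import *
s=st();R=s['ee_rot'];c=GT+MT@np.array([-.022,0,0]);print((R@MT).round(3),s['wrist_torque'])
print('heel end z',(s['eef_pos']+R@(GT+MT@np.array([-.06,0,0]))))
draw("",MT,c,"pics/l5.png",{"scene":(225,140,110,90)})
```

```text
t 11.25 p [ 0.4376 -0.1325  0.0496] gap 0.043992384086542484 F [ 0.1903  0.8331 -2.1241] q [-0.3006  0.4746  1.2718 -0.1081  2.178  -1.7212] 
 [[-0.6934  0.1745 -0.6991]
 [ 0.1228  0.9847  0.124 ]
 [ 0.71    0.0001 -0.7042]]
[[ 0.004 -0.174  0.985]
 [-0.001 -0.985 -0.174]
 [ 1.    -0.    -0.004]] [-0.1032 -0.5288 -0.0717]
heel end z [ 0.4506 -0.1348  0.003 ]
```

View pics/l5.png

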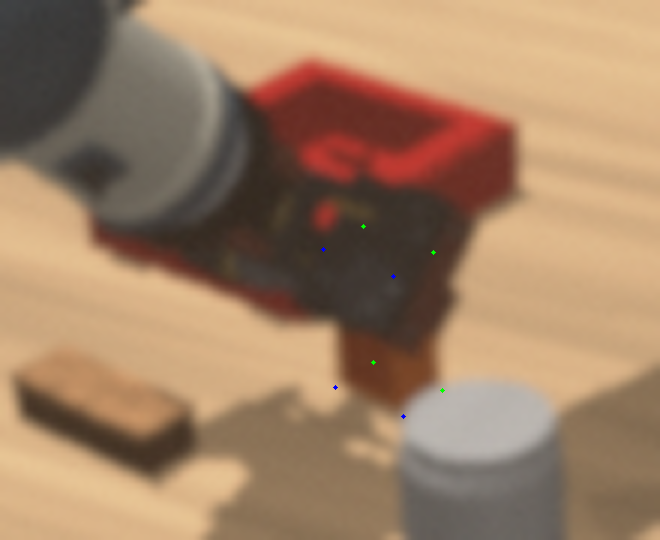

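Heel about 3 mm above the table. I lower it in fine steps, watching the force.

>>> drive_tool:
  series: "-0.0007 0 0.0007 0 -0.003 0;-0.0014 0 0.0014 0 -0.003 0;-0.0014 0 0.0014 0 -0.003 0"

```text
t: 11.68
eef_pos: [0.4374, -0.1324, 0.0475]
ee_rot: [[-0.695, 0.174, -0.697], [0.123, 0.985, 0.124], [0.708, 0.0, -0.706]]
ft_force: [-0.3, 0.2, -2.4]
finger_gap: 0.0435
```

>>> drive_tool:
  series: "-0.0007 0 0.0007 0 0 0;-0.0007 0 0.0007 0 0 0"

```text
t: 11.92
eef_pos: [0.4374, -0.1324, 0.0465]
ee_rot: [[-0.695, 0.174, -0.697], [0.123, 0.985, 0.124], [0.708, 0.0, -0.706]]
ft_force: [-0.1, 0.6, -2.2]
finger_gap: 0.0438
```

Run:
```python
from h import *
s=st();R=s['ee_rot'];print((R@MT).round(3),s['wrist_torque'])
print('heel end z',(s['eef_pos']+R@(GT+MT@np.array([-.06,0,0]))))
```

```text
t 11.925 p [ 0.4374 -0.1324  0.0465] gap 0.04378997457388759 F [-0.1268  0.6039 -2.1794] q [-0.3007  0.475   1.2761 -0.1074  2.1709 -1.7205] 
 [[-0.6952  0.1744 -0.6973]
 [ 0.123   0.9847  0.1237]
 [ 0.7082  0.0002 -0.706 ]]
[[ 0.001 -0.174  0.985]
 [-0.    -0.985 -0.174]
 [ 1.    -0.    -0.002]] [-0.0505 -0.5001  0.0149]
heel end z [ 0.4506 -0.1347 -0.0001]
```

>>> drive_tool:
  series: "-0.0007 0 0.0007 0 0 0;-0.0007 0 0.0007 0 0 0"

```text
t: 12.18
eef_pos: [0.4374, -0.1324, 0.0454]
ee_rot: [[-0.695, 0.174, -0.697], [0.123, 0.985, 0.124], [0.708, 0.0, -0.706]]
ft_force: [-0.2, 0.3, -2.6]
finger_gap: 0.044
```

>>> drive_tool:
  series: "-0.0007 0 0.0007 0 0 0;-0.0007 0 0.0007 0 0 0"

```text
t: 12.42
eef_pos: [0.4375, -0.1324, 0.0447]
ee_rot: [[-0.695, 0.174, -0.697], [0.123, 0.985, 0.124], [0.708, 0.0, -0.706]]
ft_force: [0.9, 0.4, -0.7]
finger_gap: 0.0441
```

>>> drive_tool:
  series: "-0.0007 0 0.0007 0 0 0;-0.0007 0 0.0007 0 0 0"

```text
t: 12.68
eef_pos: [0.4375, -0.1324, 0.0447]
ee_rot: [[-0.695, 0.175, -0.697], [0.123, 0.985, 0.124], [0.708, -0.0, -0.706]]
ft_force: [1.1, -0.3, 5.5]
finger_gap: 0.0441
```

>>> drive_tool:
  series: "0 0 0 0 0 0;0 0 0 0 0 0;0 0 0 0 0 0;0 0 0 0 0 0"
  hand: -0.4

```text
t: 13.18
eef_pos: [0.4374, -0.1324, 0.0434]
ee_rot: [[-0.695, 0.174, -0.697], [0.123, 0.985, 0.124], [0.708, 0.0, -0.706]]
ft_force: [-0.1, 0.0, 0.3]
finger_gap: 0.0617
```

Run:
```python
from h import *
s=st();R=s['ee_rot'];c=GT+MT@np.array([-.022,0,0])
draw("",MT,c,"pics/l6.png",{"scene":(225,140,110,90)})
```

```text
t 13.175 p [ 0.4374 -0.1324  0.0434] gap 0.06165415976459903 F [-0.098   0.02    0.2514] q [-0.3008  0.4778  1.2781 -0.107   2.1661 -1.7199] 
 [[-0.6952  0.1745 -0.6974]
 [ 0.123   0.9847  0.1237]
 [ 0.7083  0.0003 -0.706 ]]
```

View pics/l6.png

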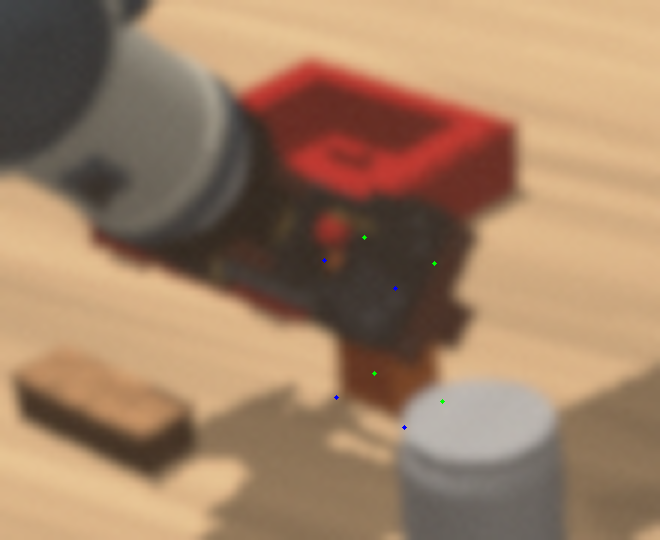

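>>> drive_tool:
  series: "0 0 -0.02 0 0 0;0 0 -0.045 0 0 0;0 0 -0.07 0 0 0;-0.05 0 -0.12 0 -0.1 0;0.04 0 -0.14 0 -0.3 0;0.07 0 -0.17 0 -0.48 0;0.07 0 -0.17 0 -0.66 0;0.07 0 -0.17 0 -0.785 0;0.07 0 -0.17 0 -0.785 0"

```text
t: 14.35
eef_pos: [0.5055, -0.1444, 0.2146]
ee_rot: [[-0.985, 0.175, 0.0], [0.175, 0.985, -0.0], [-0.0, -0.0, -1.0]]
ft_force: [0.2, 0.6, 0.7]
finger_gap: 0.0612
```

Run:
```python
from h import *
s=st()
a=vision.get_image("top");b=vision.get_image("scene")
cv2.imwrite("pics/s1.png",np.hstack([cv2.resize(b[150:240,240:310],None,fx=6,fy=6,interpolation=2)[:540],cv2.resize(a[160:250,340:400],None,fx=6,fy=6,interpolation=2)]))
```

```text
t 14.35 p [ 0.5055 -0.1444  0.2146] gap 0.06122805576631863 F [0.1546 0.5742 0.6604] q [-0.3429 -0.1109  1.4457 -0.0002  1.8064 -1.738 ] 
 [[-0.9846  0.1749  0.0004]
 [ 0.1749  0.9846 -0.0003]
 [-0.0004 -0.0003 -1.    ]]
```

View pics/s1.png

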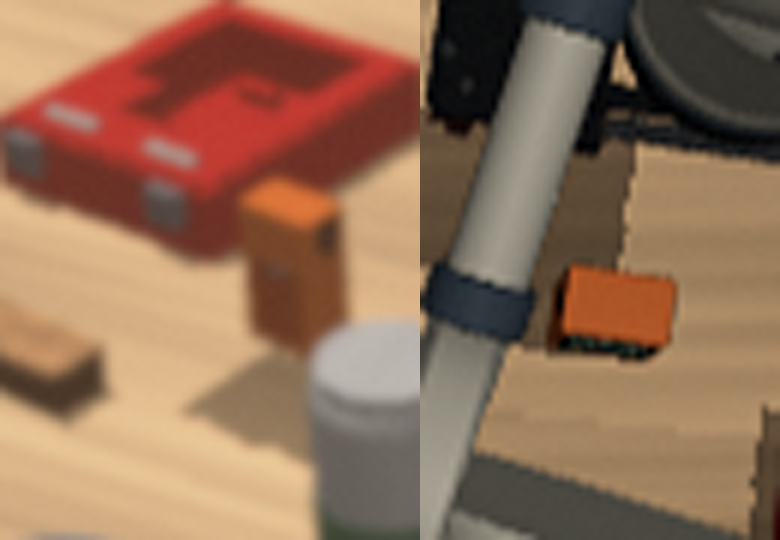

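```bash
cat > kin.py <<'E'
from h import *
from scipy.optimize import least_squares
LO=np.array([-2.87,-.86,.17,-1.51,.06,-2.65]);HI=np.array([2.87,2.18,2.46,4.65,2.69,2.65])
e=lambda a,t:Ro.from_euler(a,t).as_matrix()
def fk(q,w):
    h,a,L1,x2,L2,L,k,x1,s4=w
    R=e('z',q[0]);p=R@np.array([a,0,h])
    R=R@e('y',q[1]);p=p+R@np.array([x1,0,L1])
    R=R@e('y',q[2]);p=p+R@np.array([x2,0,L2])
    R=R@e('z',q[3]*1)@e('y',q[4]);p=p+R@np.array([0,0,L])
    R=R@e('z',q[5]+k)
    return p,R
D=[([1.0663,.0918,1.2319,0,1.8198,-.0567],[.2596,.5406,.2215]),
([.5406,-.8556,2.1585,-.3593,1.15,-1.073],[.4685,.1901,.2058]),
([.4483,-.7495,2.375,-.3691,.7987,-1.0371],[.5012,.1786,.0562]),
([.4064,-.5583,2.3354,-.3943,.6467,-1.0094],[.5352,.1793,.0166]),
([.3728,-.4767,2.1984,-.2368,.8318,-1.1636],[.5326,.1798,.025]),
([.3038,-.2099,1.8649,-.0624,1.2382,-1.3263],[.5272,.1793,.0401]),
([.2584,.081,1.5451,.0158,1.6049,-1.3846],[.5228,.1791,.0531]),
([.2586,.0422,1.4143,.0165,1.7665,-1.3822],[.5247,.1798,.1487]),
([-.24,-.1862,1.6409,-.0058,1.7779,-1.6347],[.4595,-.0795,.1439]),
([-.2211,.439,1.2621,-.0416,2.221,-1.6296],[.4476,-.0776,.0778]),
([-.3008,.4778,1.2781,-.107,2.1661,-1.7199],[.4374,-.1324,.0434]),
([-.3429,-.1109,1.4457,-.0002,1.8064,-1.738],[.5055,-.1444,.2146])]
def res(w): return np.concatenate([fk(np.array(q),w)[0]-p for q,p in D])
_f=least_squares(res,[.35,0,.33,0,.35,.25,0,0,0]);W=_f.x
R0=fk(np.array(D[-1][0]),W)[1];Ra=np.array([[-.9846,.1749,0],[.1749,.9846,0],[0,0,-1]])
W[6]=Ro.from_matrix(R0.T@Ra).as_rotvec()[2]
def ik(p,R,q0s=None):
    best=None
    a=np.arctan2(p[1],p[0])
    for q0 in [[a,.2,1.5,j4,j5,j6] for j4 in(-1.2,0,1.2,3.1,4.3) for j5 in(.8,1.8) for j6 in(-1.6,0,1.6)]:
        f=lambda q:np.r_[(fk(q,W)[0]-p)*5,Ro.from_matrix(fk(q,W)[1].T@R).as_rotvec()]
        s=least_squares(f,np.clip(q0,LO+.01,HI-.01),bounds=(LO,HI))
        m=np.minimum(s.x-LO,HI-s.x).min()
        if s.cost<1e-7 and (best is None or m>best[1]+.02): best=(s.x,m)
    return best
E
python3 - <<'E'
from kin import *
print(W,np.abs(_f.fun).max())
for q,p in D[:5]+D[9:]: pass
print(fk(np.array(D[3][0]),W)[1])
t=np.array([[570,266],[677,282],[662,348],[560,338]])
c=(t-[420,0])/6+[340,160]-.5
P=plane("top",c,.076);print(P,P.mean(0))
t=np.array([[237,215],[262,176],[342,208],[322,238]])/6+[240,150]-.5
P=plane("scene",t,.076);print(P,P.mean(0))
E
```

```text
Traceback (most recent call last):
NameError: name '_f' is not defined
```

Run:
```python
from kin import *
import kin
print(W,np.abs(kin._f.fun).max())
print(fk(np.array(D[3][0]),W)[1])
t=np.array([[570,266],[677,282],[662,348],[560,338]])
c=(t-[420,0])/6+[340,160]-.5
P=plane("top",c,.076);print(P,P.mean(0))
t=np.array([[240,215],[262,178],[342,208],[318,238]])/6+[240,150]-.5
P=plane("scene",t,.076);print(P,P.mean(0))
```

```text
[ 0.1614  0.0252  0.2782  0.0844  0.5305  0.2678  2.2129 -0.0051  0.    ] 0.03634630216176578
[[-0.6089  0.3649  0.7044]
 [ 0.5562  0.8295  0.0511]
 [-0.5656  0.4229 -0.708 ]]
[[ 0.4703 -0.1158  0.076 ]
 [ 0.4629 -0.158   0.076 ]
 [ 0.4368 -0.151   0.076 ]
 [ 0.4418 -0.1108  0.076 ]] [ 0.453  -0.1339  0.076 ]
[[ 0.4757 -0.1461  0.076 ]
 [ 0.4411 -0.1559  0.076 ]
 [ 0.4493 -0.1069  0.076 ]
 [ 0.478  -0.1025  0.076 ]] [ 0.461  -0.1279  0.076 ]
```

```bash
python3 - <<'E'
s=open('kin.py').read()
s=s.replace("h,a,L1,x2,L2,L,k,x1,s4=w","h,a,L1,x2,L2,L,k,x1,x5,y5,y2,dz=w")
s=s.replace("np.array([0,0,L])","np.array([x5,y5,L])").replace("np.array([x2,0,L2])","np.array([x2,y2,L2])")
s=s.replace("[.35,0,.33,0,.35,.25,0,0,0]","[.35,0,.33,0,.35,.25,0,0,0,0,0,0]")
open('kin.py','w').write(s)
E
python3 - <<'E'
from kin import *
import kin
print(W);print((kin._f.fun.reshape(-1,3)*1000).round(1))
R0=fk(np.array(D[-1][0]),W)[1];print(R0)
E
```

```text
[ 0.1572  0.      0.3727  0.0969  0.5584  0.3494 -2.8618  0.     -0.
  0.0002  0.0338  0.    ]
[[ 0.  -0.   0. ]
 [ 0.   0.  -0. ]
 [ 0.  -0.   0. ]
 [-0.   0.   0. ]
 [ 0.  -0.  -0. ]
 [-0.   0.   0. ]
 [ 0.  -0.  -0. ]
 [-0.   0.   0.1]
 [ 0.   0.   0. ]
 [ 0.  -0.   0. ]
 [-0.  -0.  -0. ]
 [-0.   0.  -0.1]]
[[ 0.44    0.898   0.0003]
 [ 0.898  -0.44   -0.0003]
 [-0.0001  0.0004 -1.    ]]
```

```bash
sed -i 's/^R0=fk/W[6]=0;R0=fk/' kin.py
cat >> kin.py <<'E'
# second grasp: tool pointing along +b(outward) and down, psi from vertical; meter axes in tool frame
def mt2(psi):
    f=np.radians(psi);z=np.array([np.sin(f),0,-np.cos(f)]) # b=+X, x_m up, z_m=+X
    R=frame([0,1,0],z);Rm=np.c_[[0,0,1.],np.cross([1,0,0],[0,0,1.]),[1,0,0]]
    return R.T@Rm
E
python3 - <<'E'
from kin import *
print(W[6],fk(np.array(D[3][0]),W)[1])
C=np.array([.456,-.131]);beta=np.radians(-10);rest=np.array([.5415,-.236])
for psi in(15,20,25,30,35,40,45):
    m=mt2(psi);g=.018
    b=np.array([np.cos(beta),np.sin(beta),0]);x=np.array([0,0,1.]);Rm=np.c_[x,np.cross(b,x),b]
    R=Rm@m.T;G=np.r_[C,.038+g];p=G+R[:,2]*.019
    r=ik(p,R);r2=ik(p-.07*R[:,2],R)
    out=[psi,None if r is None else r[0].round(2),None if r2 is None else r2[0].round(2)]
    for hd in(-99.7,80.3):
        h=np.radians(hd);xm=np.array([np.cos(h),np.sin(h),0]);zm=np.array([0,0,-1.]);Rm2=np.c_[xm,np.cross(zm,xm),zm]
        R2=Rm2@m.T;p2=np.r_[rest,.040]+xm*g+R2[:,2]*.019
        r=ik(p2,R2);out.append((hd,None if r is None else (r[0].round(2),round(r[1],2))))
    print(*out,sep='\n  ')
E
```

```text
1.5708550369894423 [[-0.7061 -0.0724  0.7044]
 [-0.0513  0.9974  0.0511]
 [-0.7062 -0.     -0.708 ]]
15
  [-0.39 -0.46  2.07  0.06  1.28 -1.8 ]
  [-0.4  -0.55  2.01  0.06  1.43 -1.8 ]
  (-99.7, (array([-0.91,  0.78,  1.17,  0.98,  2.11, -0.65]), np.float64(0.58)))
  (80.3, (array([ 0.1 ,  0.47,  1.62, -1.21,  1.67, -2.56]), np.float64(0.09)))
20
  [-0.41 -0.55  2.14  0.08  1.21 -1.82]
  [-0.42 -0.66  2.1   0.09  1.37 -1.82]
  (-99.7, (array([-0.9 ,  0.73,  1.19,  0.92,  2.06, -0.65]), np.float64(0.63)))
  (80.3, (array([ 0.09,  0.42,  1.63, -1.14,  1.63, -2.6 ]), np.float64(0.05)))
25
  [-0.42 -0.64  2.22  0.12  1.14 -1.85]
  [-0.45 -0.78  2.18  0.12  1.32 -1.85]
  (-99.7, (array([-0.89,  0.68,  1.21,  0.86,  2.02, -0.66]), np.float64(0.67)))
  (80.3, (array([ 0.07,  0.37,  1.64, -1.08,  1.59, -2.65]), np.float64(0.0)))
30
  [-0.45 -0.74  2.3   0.15  1.08 -1.88]
  None
  (-99.7, (array([-0.88,  0.63,  1.24,  0.8 ,  1.98, -0.66]), np.float64(0.71)))
  (80.3, None)
35
  [-0.47 -0.84  2.38  0.2   1.02 -1.92]
  None
  (-99.7, (array([-0.86,  0.58,  1.26,  0.74,  1.93, -0.65]), np.float64(0.76)))
  (80.3, None)
40
  None
  None
  (-99.7, (array([-0.84,  0.52,  1.29,  0.68,  1.89, -0.64]), np.float64(0.8)))
  (80.3, None)
45
  None
  None
  (-99.7, (array([-0.82,  0.47,  1.31,  0.62,  1.84, -0.63]), np.float64(0.85)))
  (80.3, None)
```

```bash
cat >> kin.py <<'E'
def rm(xm,zm): return np.c_[xm,np.cross(zm,xm),zm]
PSI=25;G2=.018;m2=mt2(PSI);C=np.array([.452,-.134]);beta=np.radians(-10);bb=np.array([np.cos(beta),np.sin(beta),0])
R2=rm(np.array([0,0,1.]),bb)@m2.T
P2=np.r_[C,.038+G2]+R2[:,2]*.019
E
python3 - <<'E'
from kin import *
st()
for up in(.09,.0):
    r=ik(P2+[0,0,up],R2);print(P2+[0,0,up],r and r[0].round(2),rel(P2+[0,0,up],R2).round(4))
E
```

```text
t 14.45 p [ 0.507  -0.1448  0.2133] gap 0.061229322901635054 F [ 0.6791 -0.1838  0.9557] q [-0.3425 -0.1029  1.4405 -0.0005  1.8079 -1.7378] 
 [[-0.9846  0.1746 -0.0039]
 [ 0.1746  0.9846  0.0008]
 [ 0.0039  0.0002 -1.    ]]
[ 0.4599 -0.1354  0.1288] [-0.44 -0.68  2.08  0.11  1.32 -1.84] [ 0.0476  0.0011  0.0847 -0.0001 -0.4403 -0.001 ]
[ 0.4599 -0.1354  0.0388] [-0.44 -0.66  2.23  0.12  1.15 -1.86] [ 0.0473  0.001   0.1747 -0.0001 -0.4403 -0.001 ]
```

>>> drive_tool:
  series: "0.015 0.0004 0.02 0 -0.14 0;0.032 0.0008 0.05 0 -0.3 0;0.0476 0.001 0.0847 0 -0.4403 -0.001;0.0476 0.001 0.0847 0 -0.4403 -0.001;0.0476 0.001 0.0847 0 -0.4403 -0.001;0.0476 0.001 0.0847 0 -0.4403 -0.001"

```text
t: 15.2
eef_pos: [0.4646, -0.1371, 0.1362]
ee_rot: [[-0.889, 0.173, 0.424], [0.155, 0.985, -0.076], [-0.431, -0.002, -0.902]]
ft_force: [0.2, -0.5, -0.1]
finger_gap: 0.0615
```

Run:
```python
from kin import *
s=st()
print(rel(P2+[0,0,.04],R2).round(4),rel(P2,R2).round(4))
a=vision.get_image("top");b=vision.get_image("scene")
cv2.imwrite("pics/s2.png",np.hstack([cv2.resize(b[130:220,240:310],None,fx=6,fy=6,interpolation=2)[:540],cv2.resize(a[160:250,340:400],None,fx=6,fy=6,interpolation=2)]))
```

```text
t 15.2 p [ 0.4646 -0.1371  0.1362] gap 0.06150479639974444 F [ 0.2109 -0.523  -0.0878] q [-0.4373 -0.6767  2.069   0.1142  1.3185 -1.839 ] 
 [[-0.889   0.173   0.424 ]
 [ 0.1552  0.9849 -0.0764]
 [-0.4308 -0.0021 -0.9025]]
[ 0.0292  0.001   0.0497 -0.0016  0.009   0.0015] [ 0.0464  0.0011  0.0858 -0.0016  0.009   0.0015]
```

View pics/s2.png

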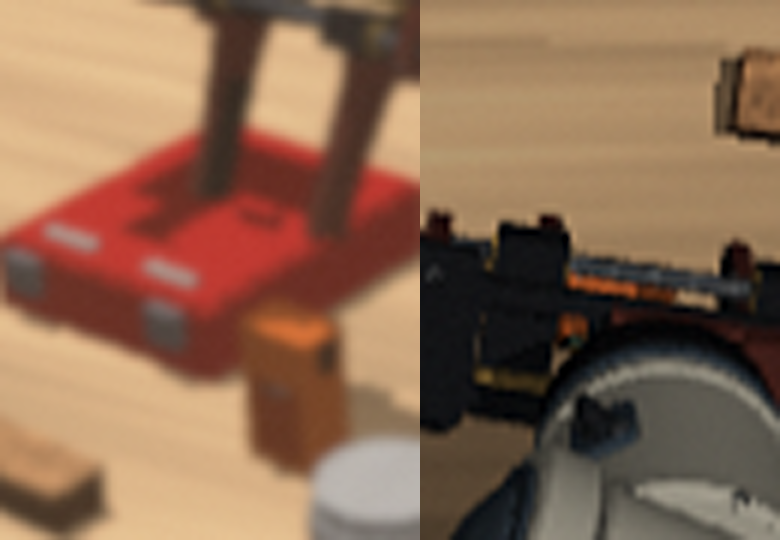

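>>> drive_tool:
  series: "0.015 0.001 0.025 -0.001 0.005 0.001;0.0292 0.001 0.0497 -0.0016 0.009 0.001;0.0292 0.001 0.0497 -0.0016 0.009 0.001;0.0292 0.001 0.0497 -0.0016 0.009 0.001"

```text
t: 15.8
eef_pos: [0.4567, -0.1341, 0.0738]
ee_rot: [[-0.894, 0.174, 0.412], [0.158, 0.985, -0.072], [-0.419, 0.001, -0.908]]
ft_force: [0.4, 0.6, 0.4]
finger_gap: 0.0613
```

Run:
```python
from kin import *
s=st()
print(rel(P2+[0,0,.02],R2).round(4),rel(P2,R2).round(4))
b=vision.get_image("scene")
x,y=240,140;c=cv2.resize(b[y:y+90,x:x+80],None,fx=6,fy=6,interpolation=2)
R=s['ee_rot'];p=s['eef_pos'];g=s['finger_gap']/2
for u in proj("scene",[p+k*g*R[:,1]+R[:,0]*w for k in(-1,1) for w in(-.01,.01)]): cv2.circle(c,tuple(int(v) for v in (u-[x,y]+.5)*6),2,(0,255,0),-1)
Rm=rm(np.array([0,0,1.]),bb)
for u in proj("scene",[np.r_[C,.038]+Rm@np.array([a*.038,d*.022,f*.014]) for a in(-1,1) for d in(-1,1) for f in(-1,1)]): cv2.circle(c,tuple(int(v) for v in (u-[x,y]+.5)*6),2,(255,0,0),-1)
cv2.imwrite("pics/s3.png",c)
```

```text
t 15.8 p [ 0.4567 -0.1341  0.0738] gap 0.061312111133978074 F [0.3825 0.6285 0.4222] q [-0.4386 -0.6815  2.1786  0.1174  1.2283 -1.8508] 
 [[-0.8943  0.1736  0.4124]
 [ 0.1582  0.9848 -0.0716]
 [-0.4186  0.0012 -0.9082]]
[ 0.0032 -0.0007  0.015   0.0011 -0.0045 -0.0005] [ 0.0116 -0.0008  0.0332  0.0011 -0.0045 -0.0005]
```

View pics/s3.png

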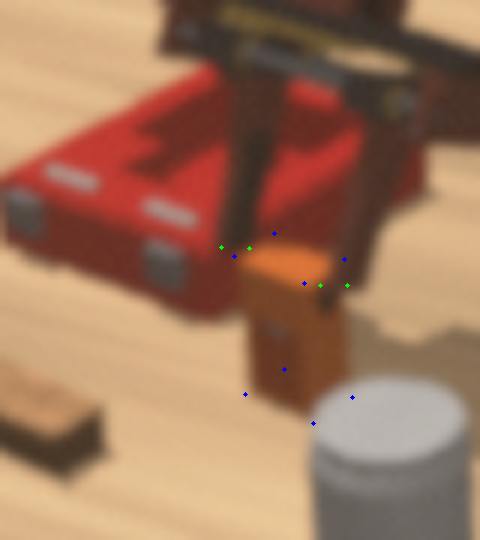

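>>> drive_tool:
  series: "0.003 -0.0007 0.015 0.001 -0.0045 0;0.0116 -0.0008 0.0332 0.001 -0.0045 0;0.0116 -0.0008 0.0332 0.001 -0.0045 0;0.0116 -0.0008 0.0332 0.001 -0.0045 0"

```text
t: 16.35
eef_pos: [0.4593, -0.1353, 0.0381]
ee_rot: [[-0.892, 0.174, 0.416], [0.158, 0.985, -0.073], [-0.423, 0.0, -0.906]]
ft_force: [0.2, -0.5, -0.3]
finger_gap: 0.0615
```

>>> drive_tool:
  series: "0 0 0 0 0 0;0 0 0 0 0 0;0 0 0 0 0 0;0 0 0 0 0 0;0 0 0 0 0 0"
  hand: 1
  newtons: 30

```text
t: 16.98
eef_pos: [0.4589, -0.1352, 0.0372]
ee_rot: [[-0.893, 0.174, 0.416], [0.158, 0.985, -0.073], [-0.422, 0.0, -0.907]]
ft_force: [-1.7, -0.5, 5.0]
finger_gap: 0.0443
```

Run:
```python
from kin import *
s=st()
b=vision.get_image("scene")
x,y=240,140;c=cv2.resize(b[y:y+90,x:x+80],None,fx=6,fy=6,interpolation=2)
cv2.imwrite("pics/s4.png",c)
for u in(.005,.03,.12):print(rel(s['eef_pos']+[0,0,u],s['ee_rot'],s).round(4))
```

```text
t 16.975 p [ 0.4589 -0.1352  0.0372] gap 0.04429928460916283 F [-1.7314 -0.4657  5.044 ] q [-0.4386 -0.6573  2.2306  0.121   1.1488 -1.8603] 
 [[-0.8927  0.1743  0.4156]
 [ 0.1581  0.9847 -0.0733]
 [-0.422   0.0003 -0.9066]]
[-0.0021  0.     -0.0045  0.      0.      0.    ]
[-0.0127  0.     -0.0272  0.      0.      0.    ]
[-0.0506  0.     -0.1088  0.      0.      0.    ]
```

View pics/s4.png

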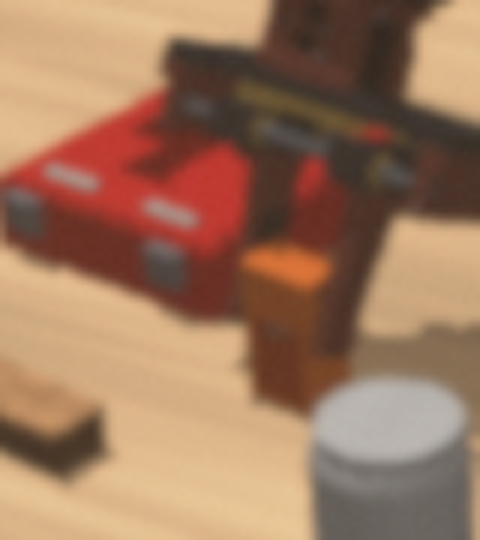

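>>> drive_tool:
  series: "-0.0021 0 -0.0045 0 0 0;-0.006 0 -0.013 0 0 0;-0.0127 0 -0.0272 0 0 0;-0.025 0 -0.054 0 0 0;-0.038 0 -0.082 0 0 0;-0.0506 0 -0.1088 0 0 0;-0.0506 0 -0.1088 0 0 0"

```text
t: 17.9
eef_pos: [0.4598, -0.1355, 0.1602]
ee_rot: [[-0.891, 0.174, 0.419], [0.157, 0.985, -0.075], [-0.426, -0.0, -0.905]]
ft_force: [-0.2, -0.4, -2.3]
finger_gap: 0.0439
```

```bash
cat >> kin.py <<'E'
# meter pose in tool after second grasp
pg=np.array([.4589,-.1352,.0372]);Rg=np.array([[-.8927,.1743,.4156],[.1581,.9847,-.0733],[-.422,.0003,-.9066]])
cT=Rg.T@(np.r_[C,.038]-pg);cT[1]=0
MT2=Rg.T@rm(np.array([0,0,1.]),bb)
E
python3 - <<'E'
from kin import *
s=st();print(cT)
draw("",MT2,cT,"pics/s5.png",{"scene":(235,90,80,90)})
RS=np.array([.5415,-.236])
def fin(hd,up,tilt=90,pos=RS):
    h=np.radians(hd);xm=np.array([np.cos(h),np.sin(h),0]);zm=np.array([0,0,-1.]);Rr=rm(xm,zm)@MT2.T
    return np.r_[pos,.040+up]-Rr@cT,Rr
for hd in(-99.7,):
    P,R=fin(hd,.10);q=ik(P,R);print(P,q and q[0].round(2),rel(P,R).round(3))
    P,R=fin(hd,.0);q=ik(P,R);print(P,q and q[0].round(2))
# intermediate: rotate 90 about jaw in place (heading -10)
P,R=fin(-10,.12,pos=np.array([.47,-.14]));q=ik(P,R);print(P,q and q[0].round(2),rel(P,R).round(3))
E
```

```text
t 17.9 p [ 0.4598 -0.1355  0.1602] gap 0.04386252562484057 F [-0.2193 -0.4044 -2.3195] q [-0.4387 -0.6852  2.0303  0.113   1.3713 -1.8331] 
 [[-0.8911  0.174   0.4191]
 [ 0.1573  0.9847 -0.0745]
 [-0.4257 -0.0005 -0.9049]]
[ 0.006   0.     -0.0037]
[ 0.5416 -0.2352  0.133 ] [-0.89  0.56  1.18  0.92  2.11 -0.53] [-0.079 -0.084  0.064 -0.583  1.212  1.602]
[ 0.5416 -0.2352  0.033 ] [-0.89  0.68  1.22  0.86  2.02 -0.66]
[ 0.4692 -0.1399  0.153 ] [-0.29  0.75  0.89 -0.21  2.63 -1.8 ] [-0.008 -0.003  0.009  0.001  1.571  0.   ]
```

View pics/s5.png

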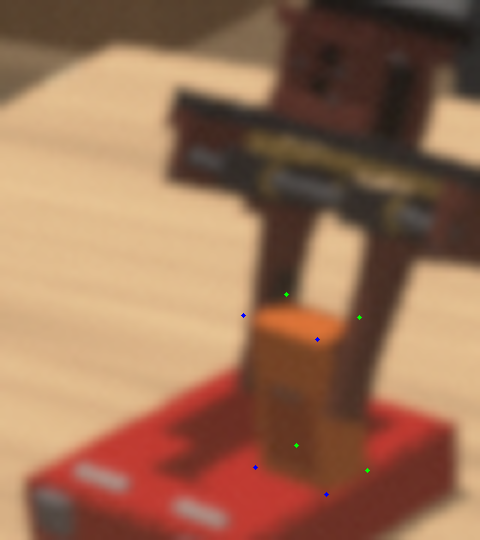

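```bash
cat >> kin.py <<'E'
RS=np.array([.5415,-.236])
def fin(hd,up,pos=None):
    h=np.radians(hd);xm=np.array([np.cos(h),np.sin(h),0]);zm=np.array([0,0,-1.]);Rr=rm(xm,zm)@MT2.T
    pos=RS if pos is None else pos
    return np.r_[pos,.040+up]-Rr@cT,Rr
def ikc(p,R,q0):
    f=lambda q:np.r_[(fk(q,W)[0]-p)*5,Ro.from_matrix(fk(q,W)[1].T@R).as_rotvec()]
    s=least_squares(f,np.clip(q0,LO+.001,HI-.001),bounds=(LO,HI));return s.x,s.cost
E
python3 - <<'E'
from kin import *
s=sensors.observe();p0=s['eef_pos'];R0=s['ee_rot']
P,R=fin(-99.7,.10);c0=p0+R0@cT;c1=P+R@cT
q=s['joints']
ax=R0[:,1]
for k in range(1,15):
    t=k/14
    Rt=Ro.from_euler('z',-89.7*t,degrees=True).as_matrix()@Ro.from_rotvec(ax*np.pi/2*t).as_matrix()@R0
    # fix small final diff
    c=c0+(c1-c0)*t;c[2]+=0.05*np.sin(np.pi*t)
    p=c-Rt@cT;qn,co=ikc(p,Rt,q)
    print(k,qn.round(2),'cost %.1e'%co,'dq',np.abs(qn-q).max().round(2),np.r_[R0.T@(p-p0),Ro.from_matrix(R0.T@Rt).as_rotvec()].round(3));q=qn
print(rel(P,R,s).round(3))
E
```

```text
1 [-0.39 -0.54  1.9   0.03  1.46 -1.68] cost 4.4e-28 dq 0.16 [-0.011 -0.007 -0.005  0.041  0.112  0.104]
2 [-0.38 -0.4   1.77 -0.    1.56 -1.55] cost 6.9e-29 dq 0.14 [-0.021 -0.014 -0.01   0.071  0.223  0.212]
3 [-0.38 -0.27  1.64 -0.01  1.67 -1.44] cost 2.5e-29 dq 0.13 [-0.03  -0.02  -0.014  0.089  0.333  0.325]
4 [-0.4  -0.14  1.52  0.    1.78 -1.35] cost 3.3e-30 dq 0.13 [-0.039 -0.027 -0.016  0.095  0.441  0.441]
5 [-0.43 -0.02  1.41  0.04  1.88 -1.26] cost 9.9e-31 dq 0.12 [-0.047 -0.033 -0.017  0.088  0.546  0.56 ]
6 [-0.47  0.09  1.3   0.09  1.97 -1.17] cost 6.9e-18 dq 0.11 [-0.054 -0.039 -0.015  0.068  0.647  0.68 ]
7 [-0.52  0.18  1.22  0.16  2.05 -1.08] cost 2.1e-31 dq 0.1 [-0.06  -0.046 -0.012  0.035  0.744  0.802]
8 [-0.57  0.27  1.15  0.25  2.12 -0.98] cost 6.5e-31 dq 0.1 [-0.065 -0.051 -0.006 -0.012  0.835  0.924]
9 [-0.62  0.35  1.1   0.35  2.16 -0.89] cost 1.0e-30 dq 0.1 [-0.068 -0.057  0.001 -0.072  0.92   1.045]
10 [-0.68  0.41  1.08  0.46  2.19 -0.79] cost 2.2e-30 dq 0.11 [-0.072 -0.063  0.011 -0.146  0.997  1.164]
11 [-0.73  0.46  1.07  0.58  2.19 -0.7 ] cost 6.8e-31 dq 0.12 [-0.074 -0.068  0.023 -0.234  1.066  1.281]
12 [-0.79  0.51  1.09  0.7   2.18 -0.62] cost 9.7e-19 dq 0.12 [-0.076 -0.074  0.036 -0.337  1.126  1.394]
13 [-0.84  0.54  1.13  0.81  2.15 -0.56] cost 1.3e-30 dq 0.11 [-0.078 -0.079  0.049 -0.453  1.175  1.501]
14 [-0.89  0.56  1.18  0.92  2.11 -0.53] cost 4.5e-30 dq 0.11 [-0.079 -0.084  0.064 -0.583  1.211  1.602]
[-0.079 -0.084  0.064 -0.583  1.212  1.602]
```

>>> drive_tool:
  series: "-0.011 -0.007 -0.005 0.041 0.112 0.104;-0.021 -0.014 -0.010 0.071 0.223 0.212;-0.030 -0.020 -0.014 0.089 0.333 0.325;-0.039 -0.027 -0.016 0.095 0.441 0.441;-0.047 -0.033 -0.017 0.088 0.546 0.560;-0.054 -0.039 -0.015 0.068 0.647 0.680;-0.060 -0.046 -0.012 0.035 0.744 0.802;-0.065 -0.051 -0.006 -0.012 0.835 0.924;-0.068 -0.057 0.001 -0.072 0.920 1.045;-0.072 -0.063 0.011 -0.146 0.997 1.164"

```text
t: 19.2
eef_pos: [0.5169, -0.2094, 0.1745]
ee_rot: [[-0.207, 0.963, -0.175], [0.742, 0.271, 0.613], [0.638, -0.003, -0.77]]
ft_force: [-0.5, 0.7, -0.7]
finger_gap: 0.0438
```

Run:
```python
from kin import *
s=st();P,R=fin(-99.7,.10);print((rel(P,R,s)).round(3))
b=vision.get_image("scene");cv2.imwrite("pics/s6.png",cv2.resize(b[80:250,170:330],None,fx=4,fy=4)[:600])
```

```text
t 19.2 p [ 0.5169 -0.2094  0.1745] gap 0.04382434292953283 F [-0.5232  0.7476 -0.6799] q [-0.6801  0.4186  1.0759  0.467   2.188  -0.7858] 
 [[-0.2068  0.9627 -0.1746]
 [ 0.7419  0.2706  0.6135]
 [ 0.6378 -0.0027 -0.7702]]
[-0.051  0.017  0.012 -0.355  0.437  0.272]
```

View pics/s6.png

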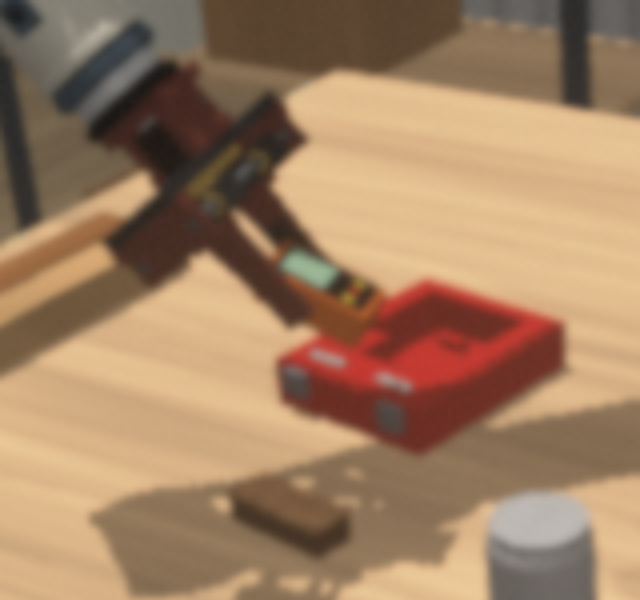

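The screen is turning up and the meter is held firmly. I finish the turn.

>>> drive_tool:
  series: "-0.013 0.004 0.003 -0.089 0.109 0.068;-0.026 0.009 0.006 -0.178 0.218 0.136;-0.039 0.013 0.009 -0.266 0.328 0.204;-0.051 0.017 0.012 -0.355 0.437 0.272;-0.051 0.017 0.012 -0.355 0.437 0.272;-0.051 0.017 0.012 -0.355 0.437 0.272"

```text
t: 20.0
eef_pos: [0.5417, -0.2347, 0.1351]
ee_rot: [[0.066, 0.987, 0.148], [0.423, -0.162, 0.892], [0.904, 0.004, -0.428]]
ft_force: [0.3, -0.5, -2.1]
finger_gap: 0.0437
```

Run:
```python
from kin import *
s=st();P,R=fin(-99.7,.10);print((rel(P,R,s)).round(4));print(s['ee_rot']@MT2,s['eef_pos']+s['ee_rot']@cT)
draw("",MT2,cT,"pics/s7.png",{"scene":(190,110,66,100),"top":(370,120,66,100)})
```

```text
t 20.0 p [ 0.5417 -0.2347  0.1351] gap 0.043663281161782454 F [ 0.2946 -0.4966 -2.1002] q [-0.8861  0.5609  1.1764  0.9163  2.115  -0.5286] 
 [[ 0.0661  0.9867  0.1483]
 [ 0.4227 -0.1623  0.8916]
 [ 0.9039  0.0038 -0.4278]]
[-0.0021  0.      0.0005 -0.0041  0.0064  0.0068]
[[-0.162  -0.9868  0.0033]
 [-0.9868  0.162  -0.007 ]
 [ 0.0064 -0.0044 -1.    ]] [ 0.5415 -0.2355  0.1421]
```

View pics/s7.png

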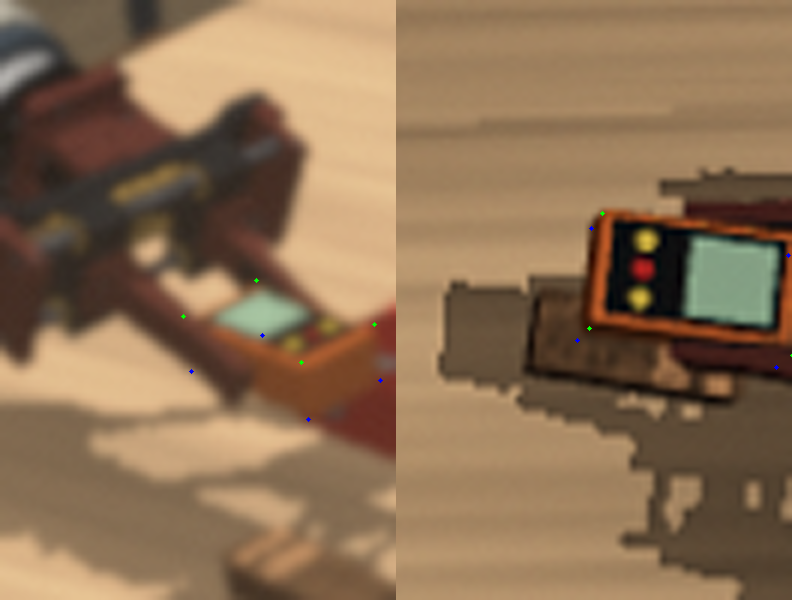

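Run:
```python
from kin import *
s=st();P,R=fin(-99.7,.025);print((rel(P,R,s)).round(4));P,R=fin(-99.7,.06);print((rel(P,R,s)).round(4))
```

```text
t 20.1 p [ 0.5423 -0.2347  0.1364] gap 0.043909130930929685 F [ 0.169   0.4499 -2.4038] q [-0.8854  0.5598  1.175   0.9172  2.115  -0.528 ] 
 [[ 0.0645  0.9868  0.1487]
 [ 0.4239 -0.162   0.8911]
 [ 0.9034  0.0056 -0.4287]]
[-0.0711 -0.001   0.033  -0.0036  0.0074  0.0086]
[-0.0395 -0.0008  0.018  -0.0036  0.0074  0.0086]
```

>>> drive_tool:
  series: "-0.0195 -0.0004 0.009 -0.002 0.003 0.004;-0.0395 -0.0008 0.018 -0.0036 0.0074 0.0086;-0.058 -0.001 0.027 -0.0036 0.0074 0.0086;-0.0711 -0.001 0.033 -0.0036 0.0074 0.0086;-0.0711 -0.001 0.033 -0.0036 0.0074 0.0086;-0.0711 -0.001 0.033 -0.0036 0.0074 0.0086"

```text
t: 20.85
eef_pos: [0.5409, -0.2357, 0.0569]
ee_rot: [[0.075, 0.985, 0.155], [0.412, -0.172, 0.895], [0.908, -0.003, -0.419]]
ft_force: [-0.3, 0.2, -1.8]
finger_gap: 0.0439
```

Run:
```python
from kin import *
s=st();print(s['ee_rot']@MT2,s['eef_pos']+s['ee_rot']@cT)
draw("",MT2,cT,"pics/s8.png",{"scene":(205,150,66,80),"top":(375,135,66,80)})
a=vision.get_image("top");cv2.imwrite("pics/top8.png",a)
```

```text
t 20.85 p [ 0.5409 -0.2357  0.0569] gap 0.043926690414427254 F [-0.3172  0.2336 -1.818 ] q [-0.8911  0.6463  1.2122  0.874   2.0434 -0.6237] 
 [[ 0.0746  0.9851  0.1548]
 [ 0.4121 -0.1718  0.8948]
 [ 0.9081 -0.003  -0.4188]]
[[-0.1715 -0.9852 -0.0017]
 [-0.9852  0.1716  0.0039]
 [-0.0035  0.0023 -1.    ]] [ 0.5408 -0.2365  0.0639]
```

View pics/s8.png

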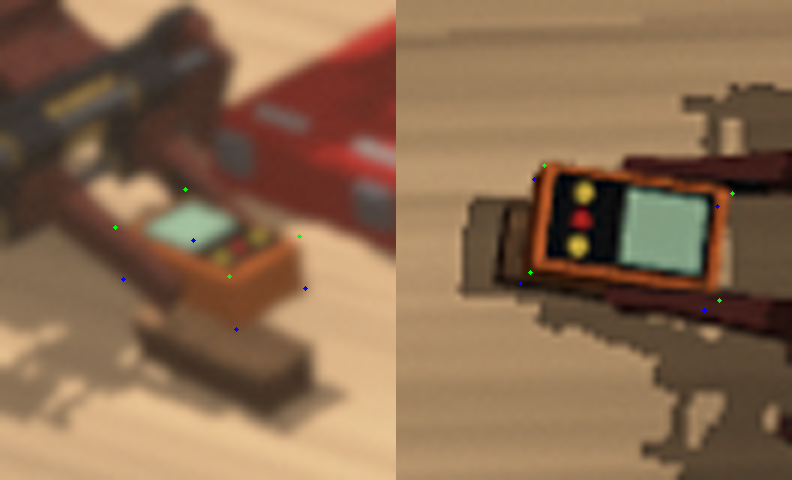

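Run:
```python
from kin import *
t=(np.array([[543,163],[730,188],[717,291],[535,268]])-[396,0])/6+[375,135]-.5
P=plane("top",t,.078);print(P,P.mean(0));d=P[1]-P[0]+P[2]-P[3];print(np.degrees(np.arctan2(d[1],d[0])))
a=cv2.imread("pics/top8.png");hsv=cv2.cvtColor(a,cv2.COLOR_BGR2HSV)
m=cv2.inRange(hsv,(5,170,120),(14,255,255));sub=np.zeros_like(m);sub[155:190,390:437]=m[155:190,390:437]
r=rectw("top",sub,.078);print(r[0],r[1])
```

```text
[[ 0.5701 -0.2022  0.078 ]
 [ 0.5581 -0.2769  0.078 ]
 [ 0.5164 -0.2694  0.078 ]
 [ 0.5275 -0.1971  0.078 ]] [ 0.543  -0.2364  0.078 ]
-98.91317453689754
((531.5704345703125, -220.34866333007812), (74.56336975097656, 36.22700500488281), 46.58012771606445) [[ 492.7888 -234.9776]
 [ 519.1017 -259.8778]
 [ 570.3521 -205.7197]
 [ 544.0391 -180.8195]]
```

Run:
```python
from kin import *
s=st();R0=s['ee_rot'];P,R=fin(-99.7,.0)
for d in((-.0015,-.001,-.017),(0,0,-.001)): print((R0.T@np.array(d)).round(4))
print((rel(P,R,s)).round(4)[3:])
```

```text
t 21.0 p [ 0.541  -0.2358  0.0573] gap 0.04416319039130476 F [-0.1105 -0.0094 -2.7622] q [-0.8911  0.6455  1.212   0.8737  2.0432 -0.6238] 
 [[ 0.0742  0.9851  0.155 ]
 [ 0.413  -0.1718  0.8944]
 [ 0.9077 -0.0023 -0.4196]]
[-0.016  -0.0013  0.006 ]
[-0.0009  0.      0.0004]
[ 0.0021 -0.0026 -0.0028]
```

>>> drive_tool:
  series: "-0.005 -0.0013 0.0015 0.002 -0.0026 -0.0028;-0.010 -0.0013 0.0035 0.002 -0.0026 -0.0028;-0.016 -0.0013 0.006 0.002 -0.0026 -0.0028;-0.016 -0.0013 0.006 0.002 -0.0026 -0.0028"

```text
t: 21.5
eef_pos: [0.5388, -0.2361, 0.0384]
ee_rot: [[0.074, 0.986, 0.152], [0.413, -0.169, 0.895], [0.908, -0.004, -0.42]]
ft_force: [-1.0, -0.3, -2.0]
finger_gap: 0.0438
```

Run:
```python
from kin import *
s=st();print(s['ee_rot']@MT2,s['eef_pos']+s['ee_rot']@cT,s['wrist_torque'])
draw("",MT2,cT,"pics/s9.png",{"scene":(205,150,66,80),"top":(375,135,66,80)})
```

```text
t 21.5 p [ 0.5388 -0.2361  0.0384] gap 0.04378770415051278 F [-0.9597 -0.2895 -1.9573] q [-0.8925  0.668   1.2167  0.8599  2.029  -0.6491] 
 [[ 0.0742  0.9856  0.1518]
 [ 0.4134 -0.1689  0.8947]
 [ 0.9075 -0.0036 -0.42  ]]
[[-0.1687 -0.9857 -0.0025]
 [-0.9857  0.1687  0.0027]
 [-0.0022  0.003  -1.    ]] [ 0.5387 -0.2369  0.0454] [-0.7879  0.1649  0.0044]
```

View pics/s9.png

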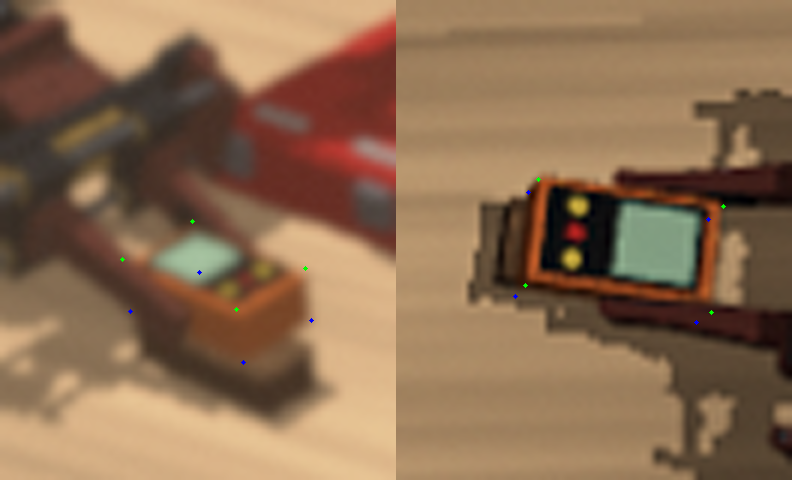

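Run:
```python
from kin import *
t=(np.array([[538,178],[719,203],[706,299],[528,277]])-[396,0])/6+[375,135]-.5
P=plane("top",t,.0594);print(P,P.mean(0));d=P[1]-P[0]+P[2]-P[3];print(np.degrees(np.arctan2(d[1],d[0])),np.linalg.norm(d)/2)
s=sensors.observe();R0=s['ee_rot'];print([(R0.T@np.array(v)).round(4) for v in((0,-.001,0),(0.001,0,0),(0,0,-.001))])
```

```text
[[ 0.5676 -0.2029  0.0594]
 [ 0.5555 -0.2763  0.0594]
 [ 0.5161 -0.2689  0.0594]
 [ 0.5269 -0.197   0.0594]] [ 0.5415 -0.2363  0.0594]
-98.96174293467594 0.07351873391547893
[array([-0.0004,  0.0002, -0.0009]), array([0.0001, 0.001 , 0.0002]), array([-0.0009,  0.    ,  0.0004])]
```

>>> drive_tool:
  series: "-0.0012 0.0002 -0.0005 0 0 0;-0.0024 0.0002 0 0 0 0;-0.0031 0.0002 0.0003 0 0 0;-0.0036 0.0002 0.0005 0 0 0;-0.0036 0.0002 0.0005 0 0 0"

```text
t: 22.22
eef_pos: [0.5391, -0.2375, 0.0358]
ee_rot: [[0.073, 0.986, 0.152], [0.414, -0.169, 0.894], [0.907, -0.002, -0.421]]
ft_force: [0.9, -0.4, -1.6]
finger_gap: 0.0438
```

>>> drive_tool:
  series: "-0.0009 0 0.0004 0 0 0;-0.0009 0 0.0004 0 0 0"

```text
t: 22.48
eef_pos: [0.5391, -0.2375, 0.0348]
ee_rot: [[0.073, 0.986, 0.152], [0.414, -0.169, 0.894], [0.907, -0.002, -0.421]]
ft_force: [-0.1, -0.1, -1.7]
finger_gap: 0.0441
```

>>> drive_tool:
  series: "-0.0009 0 0.0004 0 0 0;-0.0009 0 0.0004 0 0 0"

```text
t: 22.72
eef_pos: [0.5391, -0.2375, 0.0338]
ee_rot: [[0.073, 0.986, 0.152], [0.414, -0.169, 0.894], [0.907, -0.002, -0.421]]
ft_force: [-0.8, -1.0, -1.4]
finger_gap: 0.0441
```

>>> drive_tool:
  series: "-0.0009 0 0.0004 0 0 0;-0.0009 0 0.0004 0 0 0"

```text
t: 22.98
eef_pos: [0.5392, -0.2376, 0.0331]
ee_rot: [[0.073, 0.986, 0.152], [0.415, -0.169, 0.894], [0.907, -0.002, -0.421]]
ft_force: [0.6, 0.9, -1.1]
finger_gap: 0.0442
```

>>> drive_tool:
  series: "-0.0009 0 0.0004 0 0 0;-0.0009 0 0.0004 0 0 0"

```text
t: 23.22
eef_pos: [0.5391, -0.2376, 0.033]
ee_rot: [[0.072, 0.986, 0.152], [0.414, -0.168, 0.895], [0.907, -0.001, -0.42]]
ft_force: [-2.3, 0.4, 6.1]
finger_gap: 0.0437
```

Run:
```python
from kin import *
s=st();print(s['eef_pos']+s['ee_rot']@cT)
draw("",MT2,cT,"pics/s10.png",{"scene":(205,150,66,80),"top":(375,135,66,80)})
```

```text
t 23.225 p [ 0.5391 -0.2376  0.033 ] gap 0.04370042856102517 F [-2.342   0.4141  6.0776] q [-0.8935  0.6775  1.2133  0.857   2.0253 -0.6576] 
 [[ 0.0716  0.9858  0.1521]
 [ 0.4141 -0.1681  0.8946]
 [ 0.9074 -0.0011 -0.4203]]
[ 0.539  -0.2384  0.04  ]
```

View pics/s10.png

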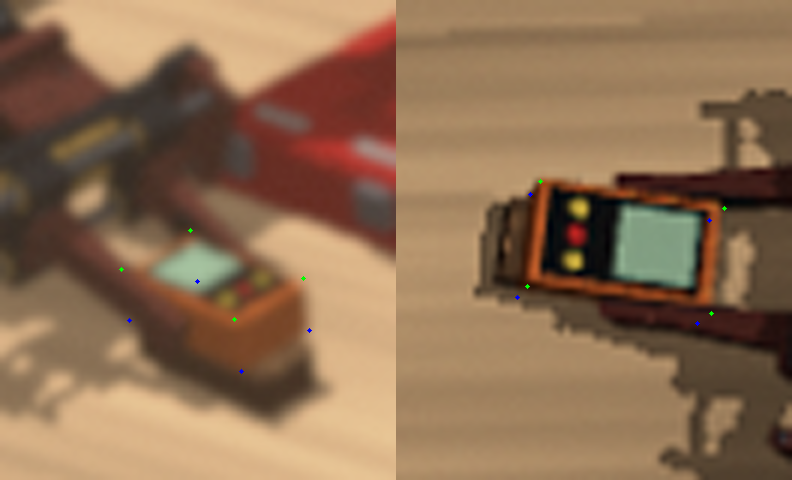

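>>> drive_tool:
  series: "0.0004 0 -0.0002 0 0 0;0.0004 0 -0.0002 0 0 0;0.0004 0 -0.0002 0 0 0;0.0004 0 -0.0002 0 0 0"
  hand: -0.4

```text
t: 23.82
eef_pos: [0.5391, -0.2375, 0.0322]
ee_rot: [[0.073, 0.986, 0.152], [0.414, -0.169, 0.894], [0.907, -0.002, -0.421]]
ft_force: [0.8, 0.0, 0.4]
finger_gap: 0.0612
```

>>> drive_tool:
  series: "0 0 -0.01 0 0 0;0 0 -0.03 0 0 0;0 0 -0.055 0 0 0;0.01 0 -0.1 0 0 0;0.05 0 -0.14 0 0 0;0.1 0 -0.16 0 0 0;0.1 0 -0.16 0 0 0;0.1 0 -0.16 0 0 0"

```text
t: 24.82
eef_pos: [0.5219, -0.3395, 0.1901]
ee_rot: [[0.074, 0.986, 0.152], [0.415, -0.169, 0.894], [0.907, -0.003, -0.421]]
ft_force: [0.1, 0.1, -0.8]
finger_gap: 0.0614
```

Run:
```python
from kin import *
s=st()
a=vision.get_image("top");b=vision.get_image("scene")
cv2.imwrite("pics/f1.png",np.hstack([cv2.resize(b[165:235,205:271],None,fx=6,fy=6,interpolation=2),cv2.resize(a[145:215,375:441],None,fx=6,fy=6,interpolation=2)]))
cv2.imwrite("pics/f2.png",np.vstack([a,b])[::1][:, :]) if 0 else cv2.imwrite("pics/f2.png",cv2.resize(np.hstack([a,b]),(800,250)))
cv2.imwrite("pics/ftop.png",a)
```

```text
t 24.825 p [ 0.5219 -0.3395  0.1901] gap 0.06135907217760256 F [ 0.0945  0.1076 -0.8383] q [-0.9899  0.7152  0.8633  0.9667  2.2921 -0.4306] 
 [[ 0.0736  0.9856  0.1525]
 [ 0.415  -0.1693  0.894 ]
 [ 0.9069 -0.0025 -0.4214]]
```

View pics/f1.png

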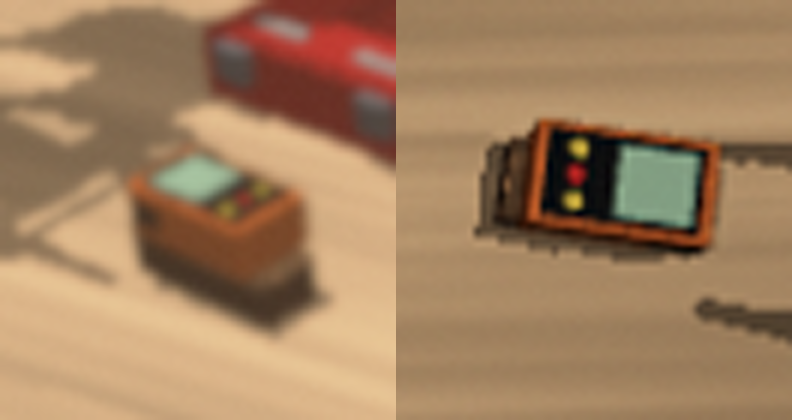

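View pics/f2.png

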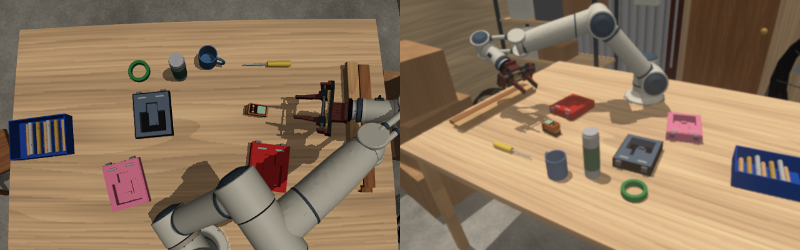

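Run:
```python
from kin import *
t=(np.array([[540,119],[720,143],[709,246],[528,223]])-[396,0])/6+[375,145]-.5
P=plane("top",t,.054);print(P,P.mean(0));d=P[1]-P[0]+P[2]-P[3];print(np.degrees(np.arctan2(d[1],d[0])))
a=cv2.imread("pics/ftop.png");m=(cv2.inRange(cv2.cvtColor(a,cv2.COLOR_BGR2HSV),(3,165,130),(14,255,255)));sub=np.zeros_like(m);sub[160:190,393:438]=m[160:190,393:438]
r=rectw("top",sub,.054);print(r[0])
t=np.array([[130,183],[188,148],[303,196],[243,232]])/6+[205,165]-.5
P=plane("scene",t,.054);print(P,P.mean(0));d=P[2]-P[1]+P[3]-P[0];print(np.degrees(np.arctan2(d[1],d[0])))
```

```text
[[ 0.5682 -0.2046  0.054 ]
 [ 0.5565 -0.2779  0.054 ]
 [ 0.514  -0.2711  0.054 ]
 [ 0.5253 -0.1977  0.054 ]] [ 0.541  -0.2378  0.054 ]
-98.91788698649736
((534.4437255859375, -271.1850280761719), (13.851217269897461, 41.944602966308594), 68.87781524658203)
[[ 0.5554 -0.2738  0.054 ]
 [ 0.517  -0.2692  0.054 ]
 [ 0.5292 -0.1938  0.054 ]
 [ 0.5673 -0.2     0.054 ]] [ 0.5422 -0.2342  0.054 ]
80.8251670879585
```

```bash
python3 -c "
from plant import bot;print(bot.finish_job())"
```

```text
the job is handed in; nothing more can be done
None
```

The orange meter now lies screen up on the cork-topped rest, centred and lengthwise. I handed the job in at about 25 s, and no verdict was reported.

**What I did:**
- I gripped the lift half in the finger hollow and tilted it to about 50° with the heel still down in the pocket, drawing it back as it tilted. Then I lifted it out.
- I stood it on its heel end on the clear table, took a new grip from the screen side, turned it over and lowered it onto the cork until it touched. Then I let go and backed away.

**Last checks:**
- **Centring:** The meter's centre is within about 0.5 mm of the rest's centre in each camera view. The two cameras differ from each other by about 3 mm in absolute y, but each agrees with itself.
- **Direction:** In the top view the meter's heading is -98.9°. The rest's heading measured between -98.4° and -101.4° (depending on edge and view), so any turn against it is at most about 2.5°. The lift end points towards -y.
- **Failed check:** An automatic colour outline of the placed meter caught only part of it, so I measured its corners by hand in both views.
- **Forces and clearance:** The reported wrist forces stayed under about 10 N. The gripper was about 0.15 m away from the meter at hand-in.
- **Other things:** The spray can, mug, tape roll and screwdriver look where they were in the last overview pictures; I did not measure them.

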